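# Unload and reload the disinfection carriage and arm it with the key

## Task

Pull the carriage of the UV station fully out to its loading stop (away from the white dock). With it there, move the clean cassette with the black rail out of it to lie flat in the green tray, and seat every other cassette, lying about on the table, flat and square in a pocket of its own. Then slide the loaded carriage fully home against the dock, and only then take the orange key from its grey parking block and fit it, turned to match, fully home in the slot of the yellow interlock socket. Leave the other things on the table where they are.

Things in the scene. Friction and masses are not known exactly. Their poses are not given: they have to be found in the camera images.
- cassette1: Instrument cassette: flat steel block 100 x 50 x 22 mm with a blue lift rail on top (70 long, 14 wide, 24 tall, along the middle of the block's length; overall height 46 mm), 0.25 kg. Origin: centre of its underside; x along its length and the rail, y across, z up. The same either way round (half turn). May be absent from a run.
- cassette2: Instrument cassette: flat steel block 100 x 50 x 22 mm with a green lift rail on top (70 long, 14 wide, 24 tall, along the middle of the block's length; overall height 46 mm), 0.25 kg. Origin: centre of its underside; x along its length and the rail, y across, z up. The same either way round (half turn). May be absent from a run.
- cassette3: Instrument cassette: flat steel block 100 x 50 x 22 mm with a yellow lift rail on top (70 long, 14 wide, 24 tall, along the middle of the block's length; overall height 46 mm), 0.25 kg. Origin: centre of its underside; x along its length and the rail, y across, z up. The same either way round (half turn). May be absent from a run.
- cassette4: Instrument cassette: flat steel block 100 x 50 x 22 mm with a red lift rail on top (70 long, 14 wide, 24 tall, along the middle of the block's length; overall height 46 mm), 0.25 kg. Origin: centre of its underside; x along its length and the rail, y across, z up. The same either way round (half turn). May be absent from a run.
- cleaned: Instrument cassette: flat steel block 100 x 50 x 22 mm with a black lift rail on top (70 long, 14 wide, 24 tall, along the middle of the block's length; overall height 46 mm), 0.25 kg. Origin: centre of its underside; x along its length and the rail, y across, z up. The same either way round (half turn). The clean one from the last cycle: it starts in pocket 2 of the carriage.
- tray: Fixed open green tray for clean cassettes, outside 160 (x) x 100 (y) x 22 mm, walls and floor 4 mm (room inside 152 x 92 mm). Origin: centre of its underside; z up.
- carriage (a joint): Slide of the aluminium carriage on the station's bed, m: 0 = home against the white dock, it starts there; 0.09 = pulled out against the black loading stop; it grows along the -y axis of the pocket points (which all share the carriage's axes). About 4 N of friction, no spring: it stays where it is left.
- pocket0 (a point): Pocket 0 of the carriage's row of four: centre of its floor, 24 mm above the table. Clear floor 104 (x) x 54 (y) mm, vertical walls 10 mm, topped by 45-degree blue lead-in ridges 9 mm higher. Pockets are 72 mm apart along y; x is along the pocket's length, y towards the dock, z up. A seated cassette has its origin at this point and its length along x (either way round). Moves with the carriage.
- pocket1 (a point): Pocket 1 of the carriage's row of four: centre of its floor, 24 mm above the table. Clear floor 104 (x) x 54 (y) mm, vertical walls 10 mm, topped by 45-degree blue lead-in ridges 9 mm higher. Pockets are 72 mm apart along y; x is along the pocket's length, y towards the dock, z up. A seated cassette has its origin at this point and its length along x (either way round). Moves with the carriage.
- pocket2 (a point): Pocket 2 of the carriage's row of four: centre of its floor, 24 mm above the table. Clear floor 104 (x) x 54 (y) mm, vertical walls 10 mm, topped by 45-degree blue lead-in ridges 9 mm higher. Pockets are 72 mm apart along y; x is along the pocket's length, y towards the dock, z up. A seated cassette has its origin at this point and its length along x (either way round). Moves with the carriage.
- pocket3 (a point): Pocket 3 of the carriage's row of four: centre of its floor, 24 mm above the table. Clear floor 104 (x) x 54 (y) mm, vertical walls 10 mm, topped by 45-degree blue lead-in ridges 9 mm higher. Pockets are 72 mm apart along y; x is along the pocket's length, y towards the dock, z up. A seated cassette has its origin at this point and its length along x (either way round). Moves with the carriage.
- handle (a point): Middle of the grip part of the carriage's black upright handle plate (36 mm along the carriage's x, 14 mm thick along its y, from 24 to 71 mm above the table; this point is 56 mm above the table), on the side of the carriage that faces the robot. Same axes as the pocket points: pinch it across y, push or pull along y. Moves with the carriage.
- key: T-shaped interlock key, 72 mm tall, 0.12 kg: steel blade at the bottom (36 x 8 mm, 24 mm long, lower edge rounded across its thickness), round steel collar (44 mm diameter, 8 mm thick, from 24 to 32 mm), orange grip plate above it (50 x 14 mm, 40 mm tall, from 32 to 72 mm). Origin: centre of the blade's lower end; x along the width of blade and grip plate, y across, z up. The same either way round. Stands in the parking block at the start.
- park: Grey fixed parking block 70 x 50 x 30 mm with a slot in which the key stands, its collar on the block's top. Origin: centre of its underside; slot along its x.
- slot (a point): Mouth of the slot of the fixed yellow interlock socket (84 x 64 x 36 mm): centre of the slot in the top face, 36 mm above the table. Slot 40 mm along x, 11.5 mm along y, 27 mm deep; z up. A key fully home has its collar resting on the top face, so its origin 24 mm below this point, and its x axis along the slot's x (either way round).
- bottle: White bottle with green label, 72 mm diameter, 170 mm tall; bystander. Origin at the centre of its underside.
- jar: Amber jar, 64 mm diameter, 80 mm tall; bystander. Origin at the centre of its underside.
- tape: White tape roll, 90 mm diameter, 25 mm tall; bystander. Origin at the centre of its underside.
- spray: Green bottle with blue cap, 60 mm diameter, 120 mm tall; bystander. Origin at the centre of its underside.

How it is judged:
By the outcome, as a careful person would: the job done as asked, in the order asked, and still so for the second after the job is handed in, with the robot touching nothing.
Of cassette1, cassette2, cassette3, cassette4 only 2 to 4 are there at a start; the rules pass over those that are not, and their reading is None.
At some moment in a run one of cassette1, cassette2, cassette3, cassette4 may be knocked a few centimetres aside while the robot is not near it.
It also fails if it takes over 210 s, if anything falls off the work surface, if the arm or the gripper's body presses on something with over 40 N, if the wrist force passes 120 N, or if a joint passes its speed limit or range.

## Robot

A 7-joint arm with a two-finger parallel gripper is mounted at the origin on the work surface. World frame = base frame: x ahead of the robot, y to its left, z up, the work surface at z = 0. Lengths are in m, angles in rad, forces in N, time in s.
With the tool pointing down it reaches from about 0.35 to 0.9 m from the base axis. Payload 7.2 kg.
Tool frame: the origin (TCP) lies midway between the tips of the shut fingers; the grasp point (between the pads) lies 19 mm behind it (robot.pinch_z is the distance from the TCP to the grasp point, in m); y points along the fingers, x is the direction in which the jaws open and shut, and the axes are right-handed (so a half turn about y gives the same grasp; the last joint's range is limited). The gripper opens to 88 mm and grips with 3 to 60 N. Pads are 20 mm wide; open, the fingers measure 115 mm over their backs; the gripper's body (75 mm by 178 mm) begins 61 mm behind the grasp point.
Start: joints at [-1.34, 0.411, -0.013, 1.596, 0.006, 1.134, -0.082], TCP at [0.184, 0.597, 0.223] pointing down, gripper open.
Joint ranges: [-2.95, 2.95], [-0.29, 1.99], [-1.47, 1.44], [0.14, 2.54], [-1.03, 4.17], [0.13, 1.85], [-2.86, 2.86]. Speed limits (rad/s): [2.39, 2.39, 3.01, 3.01, 3.14, 3.14, 3.14].

## Interface

Orientations are given as a 3x3 rotation matrix whose columns are the frame's x, y, z axes.
In Python, from station import robot gives the robot as it stands.
- The arm moves only by the tool send_rows, never from a script. Its argument "rows" is a list of rows, each an object with "travel": the shift along the tool's x, y, z normalised to -1 to 1, where 1 is 0.5 m, a list of three; "turn": the turn, a rotation vector about the tool's x, y, z normalised to -1 to 1, where 1 is 90 degrees, a list of three; "gripper": the finger opening in mm, from 0 to 87.8. A call has 1 to 20 rows; each row is the pose to reach, as a shift and turn from the pose measured when the call began, along the tool's axes at that moment; what a row does not reach only later rows make up. A row lasts 1/12 s, in which the tool goes at most 41.7 mm and 7.16 degrees, less where a joint would pass 70% of its speed; a pose out of reach is approached as far as the arm can. A call with a number of a shift or a turn outside -1 to 1 is refused whole. A call with a gripper value outside its range is refused whole. The fingers move at their own pace and stop on an object; "grip_force" is the grip in N (left out, the last holds). Time passes only in rows, so rows that repeat a pose let the fingers close. It gives the time, the measured TCP pose, the force and the opening at its end, in the units of the state.
- robot.read_state(): the state, without advancing time (a new reading comes with each control period).
- robot.snapshot(name): name is "side" or "top" or "wrist"; returns the picture (420x560x3 uint8, red, green, blue); there is no depth.
- robot.camera_model(name): a dict with "fx", "fy", "cx", "cy" (pixels), "world_to_cam" (4x4, takes a point from world to camera coordinates); the wrist camera has in their place "T_tool_cam" (4x4, takes a point from camera to tool coordinates, whose origin is the TCP and whose axes are the tool frame's). Camera axes: x right, y down, z forward; pixel columns grow to the right and rows downward; lengths in m; the calibration is good to about 2 mm. A picture is of the moment at which its call begins: read the wrist's pose just before it. camera_model takes no time and is no camera call.
- robot.job_done(): hands the job in, once; it reports no verdict.
The state is a dict: "clock": time; "q": joint angles; "joint_velocities": joint speeds; "effort": joint torques, N m; "tool_pos": TCP position; "tool_rot": TCP orientation; "ft_force": force on the tool from outside, world axes, zero at the start; "wrist_torque": the same for the moment, N m; "opening": finger opening in m.
Only numpy, scipy, OpenCV 4.12 (cv2) and the standard library are available. Lean on these libraries where they do the work, as an engineer would, in place of code of your own. Each camera call takes 0.05 s, during which the arm holds its last target. There are 200 camera calls.

## Working session

There is one attempt and no reset: what is moved stays moved. The work goes in short steps, Python scripts to look and compute and a tool call to move; the robot and the scene stay as the last step left them, time stands still between calls to the robot, and variables do not carry over. Pictures are saved under pics/ and viewed, about 12 in all and at most 16, crops included, and the job is handed in when it is done.

Besides the shell and the picture viewer there is one more tool, called after "Call:" in YAML: its name, and indented under it one key for each argument. send_rows: Moves the arm, as the interface text tells. Its arguments: {"type":"object","properties":{"rows":{"type":"array","items":{"type":"object","properties":{"travel":{"type":"array","items":{"type":"number"}},"turn":{"type":"array","items":{"type":"number"}},"gripper":{"type":"number"}}}},"grip_force":{"type":"number"}},"required":["rows"]}

```bash
mkdir -p pics; ls; python3 - <<'E'
from station import robot
import cv2,numpy as np
np.set_printoptions(precision=4,suppress=True)
s=robot.read_state(); print(s)
for n in ("top","side"):
    m=robot.camera_model(n); print(n,m)
    im=robot.snapshot(n); cv2.imwrite(f"pics/{n}0.png",im[:,:,::-1])
print(robot.camera_model("wrist"),robot.pinch_z)
E
```

```text
pics
{'clock': 0.0, 'q': array([-1.3402,  0.4119, -0.0127,  1.597 ,  0.0056,  1.1343, -0.0822]), 'joint_velocities': array([ 0.0013,  0.0015,  0.0005, -0.0004, -0.0003, -0.001 ,  0.0009]), 'effort': array([  0.0011, -58.794 ,   0.6428, -29.1076,  -0.0536,   0.0181,
         0.0001]), 'tool_pos': array([0.1839, 0.5968, 0.2218]), 'tool_rot': array([[ 0.2943, -0.0004, -0.9557],
       [ 0.9557, -0.0016,  0.2943],
       [-0.0016, -1.    , -0.0001]]), 'ft_force': array([-0.001 ,  0.1255,  0.0837]), 'wrist_torque': array([ 0.0191,  0.0006, -0.0388]), 'opening': 0.08745322018562873}
top {'fx': 441.14696825059843, 'fy': 441.14696825059843, 'cx': 283.0747217403753, 'cy': 207.2922689570099, 'world_to_cam': array([[ 0.0021, -0.9999, -0.0099, -0.0418],
       [-0.9969, -0.0013, -0.0791,  0.4903],
       [ 0.0791,  0.01  , -0.9968,  1.513 ],
       [ 0.    ,  0.    ,  0.    ,  1.    ]])}
side {'fx': 422.5061638217022, 'fy': 422.5061638217022, 'cx': 278.6311082524763, 'cy': 204.29720880545904, 'world_to_cam': array([[ 0.979 , -0.2035, -0.0083, -0.4777],
       [-0.1653, -0.7701, -0.6161,  0.0684],
       [ 0.119 ,  0.6046, -0.7876,  1.2424],
       [ 0.    ,  0.    ,  0.    ,  1.    ]])}
{'fx': 374.8022985816889, 'fy': 374.8022985816889, 'cx': 285.05853942309824, 'cy': 215.54007753225358, 'T_tool_cam': array([[ 1.    , -0.0007,  0.0002,  0.0002],
       [-0.0004, -0.2411,  0.9705, -0.1614],
       [-0.0006, -0.9705, -0.2411,  0.0656],
       [ 0.    ,  0.    ,  0.    ,  1.    ]])} 0.0187
```

View images.

```bash
python3 - <<'E'
import cv2
im=cv2.imread("pics/top0.png"); cv2.imwrite("pics/top0b.png",cv2.resize(im,(800,600),interpolation=cv2.INTER_CUBIC))
im=cv2.imread("pics/side0.png"); cv2.imwrite("pics/side0b.png",cv2.resize(im,(800,600),interpolation=cv2.INTER_CUBIC))
E
```

```text
(no output)
```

View pics/top0b.png

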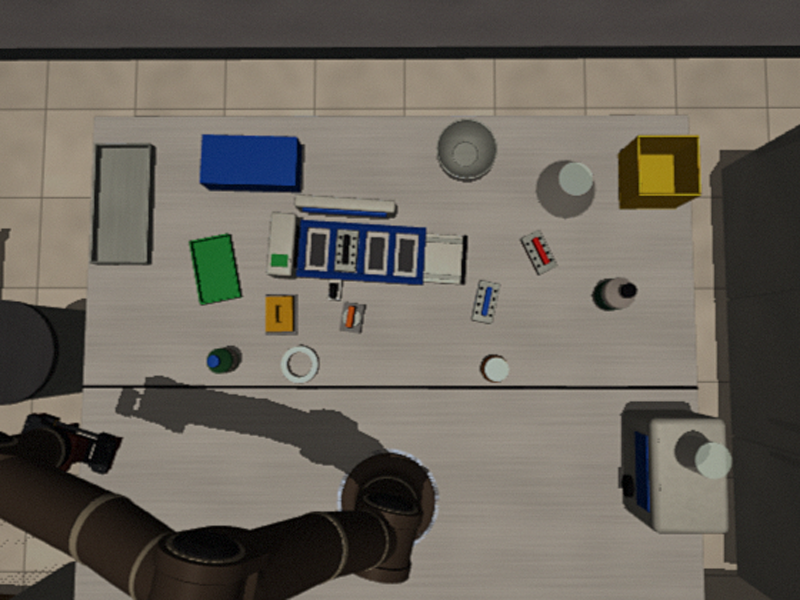

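View pics/side0b.png

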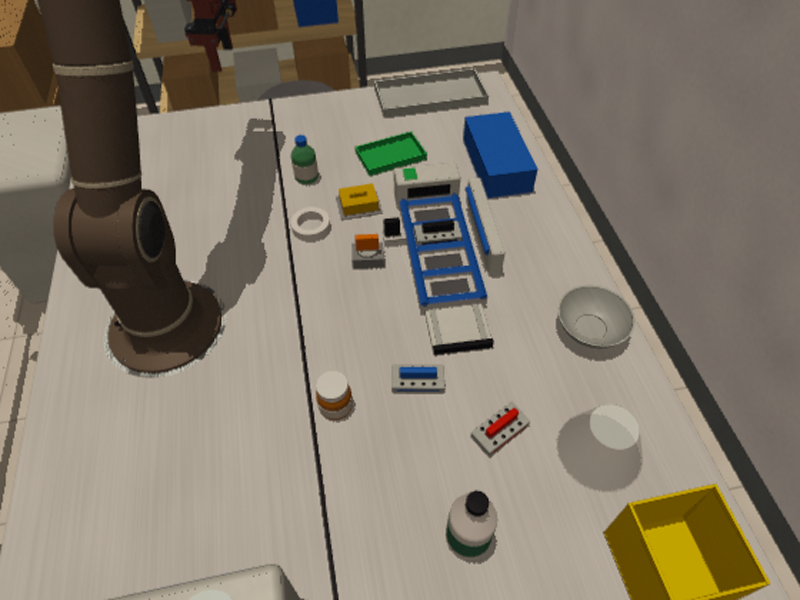

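```bash
cat > h.py <<'E'
from station import robot
import numpy as np, cv2
from scipy.spatial.transform import Rotation as R
np.set_printoptions(precision=4,suppress=True)
def cam(n,s=None):
    m=robot.camera_model(n); K=np.array([[m["fx"],0,m["cx"]],[0,m["fy"],m["cy"]],[0,0,1]])
    if n=="wrist":
        T=np.eye(4);T[:3,:3]=s["tool_rot"];T[:3,3]=s["tool_pos"]; W=np.linalg.inv(T@m["T_tool_cam"])
    else: W=m["world_to_cam"]
    return K,W
def p2w(KW,uv,z):
    K,W=KW; uv=np.atleast_2d(uv).astype(float)
    d=np.c_[uv,np.ones(len(uv))]@np.linalg.inv(K).T@W[:3,:3]; c=-W[:3,:3].T@W[:3,3]
    return c+d*((z-c[2])/d[:,2])[:,None]
def w2p(KW,P):
    K,W=KW; P=np.atleast_2d(P); q=(P@W[:3,:3].T+W[:3,3])@K.T; return q[:,:2]/q[:,2:]
def shot(tag,n="wrist"):
    s=robot.read_state(); im=robot.snapshot(n); K,W=cam(n,s)
    cv2.imwrite(f"pics/{tag}.png",im[:,:,::-1]); np.savez(f"pics/{tag}.npz",K=K,W=W); return s
def load(tag): d=np.load(f"pics/{tag}.npz"); return d["K"],d["W"]
def crop(tag,x0,y0,x1,y1,f):
    im=cv2.imread(f"pics/{tag}.png")[y0:y1,x0:x1]
    cv2.imwrite(f"pics/{tag}_c{x0}_{y0}.png",cv2.resize(im,None,fx=f,fy=f,interpolation=cv2.INTER_CUBIC))
def down(yaw): # tool y down, tool x at yaw in world
    x=np.array([np.cos(yaw),np.sin(yaw),0]);y=np.array([0,0,-1.]);return np.c_[x,y,np.cross(x,y)]
def go(pos,yaw):
    "print travel and turn for a target TCP pose"
    s=robot.read_state();Rt=s["tool_rot"]
    t=Rt.T@(np.asarray(pos)-s["tool_pos"])/.5
    r=R.from_matrix(Rt.T@down(yaw)).as_rotvec()/(np.pi/2)
    print("travel",t.round(4).tolist(),"turn",r.round(4).tolist(),"rows>=",max(np.linalg.norm(t)*12,np.linalg.norm(r)*90/7.16).round(1))
E
python3 - <<'E'
from h import *
k=cam("top"); f=1/1.42857
for n,u,v,z in [("p3",318,249,.03),("p2",347,250,.03),("p1",377,252,.03),("p0",406,254,.03),("handle",335,289,.071),("blue",487,300,.046),("red",539,251,.046),("tray",216,270,.01),("slot",278,314,.036),("key",352,316,.072),("spray",215,361,.12),("tape",300,364,.025),("jar",495,368,.08),("bottle",627,290,.17),("dock",282,245,.08)]:
    print(n,p2w(k,(u*f,v*f),z)[0])
go((0.5,0.05,0.35),1.5)
E
```

```text
p3 [0.6042 0.1693 0.03  ]
p2 [0.6018 0.0986 0.03  ]
p1 [0.5969 0.0257 0.03  ]
p0 [ 0.5921 -0.0448  0.03  ]
handle [0.5029 0.1219 0.071 ]
blue [ 0.4793 -0.2383  0.046 ]
red [ 0.5972 -0.3637  0.046 ]
tray [0.555 0.423 0.01 ]
slot [0.4455 0.2626 0.036 ]
key [0.4393 0.0812 0.072 ]
spray [0.3348 0.3856 0.12  ]
tape [0.3258 0.2097 0.025 ]
jar [ 0.3193 -0.2513  0.08  ]
bottle [ 0.4925 -0.529   0.17  ]
dock [0.6059 0.2468 0.08  ]
travel [-0.8596, -0.2549, -0.9262] turn [-0.0, -0.1451, -0.0009] rows>= 15.5
```

```bash
python3 -c "
from h import *
go((0.48,0.12,0.34),1.514)"
```

```text
travel [-0.7375, -0.235, -0.8467] turn [-0.0, -0.154, -0.0009] rows>= 13.8
```

Call:
send_rows:
  rows:
    - {"travel": [0,-0.23,0],"turn": [0,0,0],"gripper": 87}
    - {"travel": [0,-0.23,0],"turn": [0,0,0],"gripper": 87}
    - {"travel": [-0.737,-0.235,-0.847],"turn": [0,-0.154,0],"gripper": 87}
    - {"travel": [-0.737,-0.235,-0.847],"turn": [0,-0.154,0],"gripper": 87}
    - {"travel": [-0.737,-0.235,-0.847],"turn": [0,-0.154,0],"gripper": 87}
    - {"travel": [-0.737,-0.235,-0.847],"turn": [0,-0.154,0],"gripper": 87}
    - {"travel": [-0.737,-0.235,-0.847],"turn": [0,-0.154,0],"gripper": 87}
    - {"travel": [-0.737,-0.235,-0.847],"turn": [0,-0.154,0],"gripper": 87}
    - {"travel": [-0.737,-0.235,-0.847],"turn": [0,-0.154,0],"gripper": 87}
    - {"travel": [-0.737,-0.235,-0.847],"turn": [0,-0.154,0],"gripper": 87}
    - {"travel": [-0.737,-0.235,-0.847],"turn": [0,-0.154,0],"gripper": 87}
    - {"travel": [-0.737,-0.235,-0.847],"turn": [0,-0.154,0],"gripper": 87}
    - {"travel": [-0.737,-0.235,-0.847],"turn": [0,-0.154,0],"gripper": 87}
    - {"travel": [-0.737,-0.235,-0.847],"turn": [0,-0.154,0],"gripper": 87}
    - {"travel": [-0.737,-0.235,-0.847],"turn": [0,-0.154,0],"gripper": 87}
    - {"travel": [-0.737,-0.235,-0.847],"turn": [0,-0.154,0],"gripper": 87}
    - {"travel": [-0.737,-0.235,-0.847],"turn": [0,-0.154,0],"gripper": 87}
    - {"travel": [-0.737,-0.235,-0.847],"turn": [0,-0.154,0],"gripper": 87}
    - {"travel": [-0.737,-0.235,-0.847],"turn": [0,-0.154,0],"gripper": 87}
  grip_force: 30

```text
clock: 1.68
tool_pos: [0.4796, 0.1212, 0.3396]
tool_rot: [[0.056, -0.001, -0.998], [0.998, -0.001, 0.056], [-0.001, -1.0, 0.001]]
ft_force: [0.5, -0.4, -0.1]
opening: 0.0871
```

```bash
python3 -c "
from h import *
s=shot('w1');print(s['tool_pos'],s['tool_rot'],s['clock'])
im=cv2.imread('pics/w1.png');cv2.imwrite('pics/w1b.png',cv2.resize(im,(800,600),interpolation=cv2.INTER_CUBIC))"
```

```text
[0.4796 0.1212 0.3396] [[ 0.0558 -0.0013 -0.9984]
 [ 0.9984 -0.0011  0.0558]
 [-0.0012 -1.      0.0012]] 1.6833
```

View pics/w1b.png

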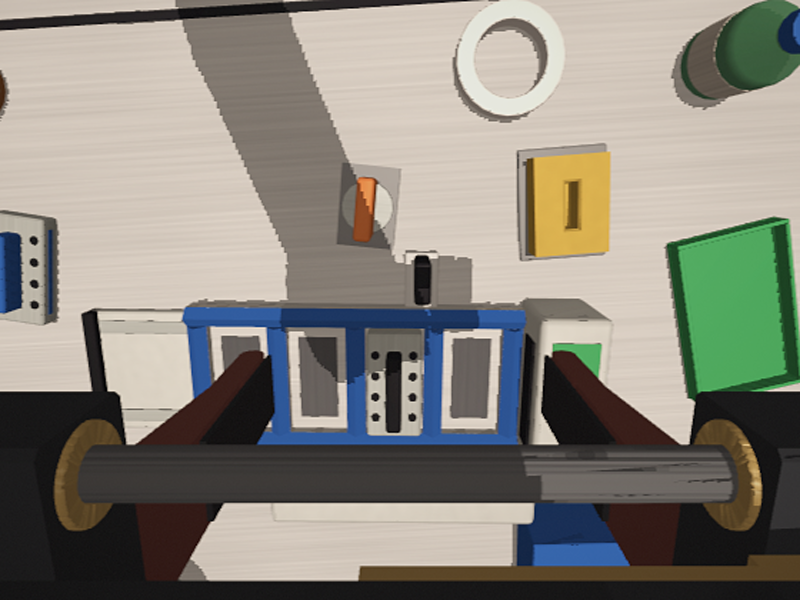

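```bash
python3 -c "
from h import *
crop('w1',180,100,440,300,3)"
```

```text
(no output)
```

View pics/w1_c180_100.png

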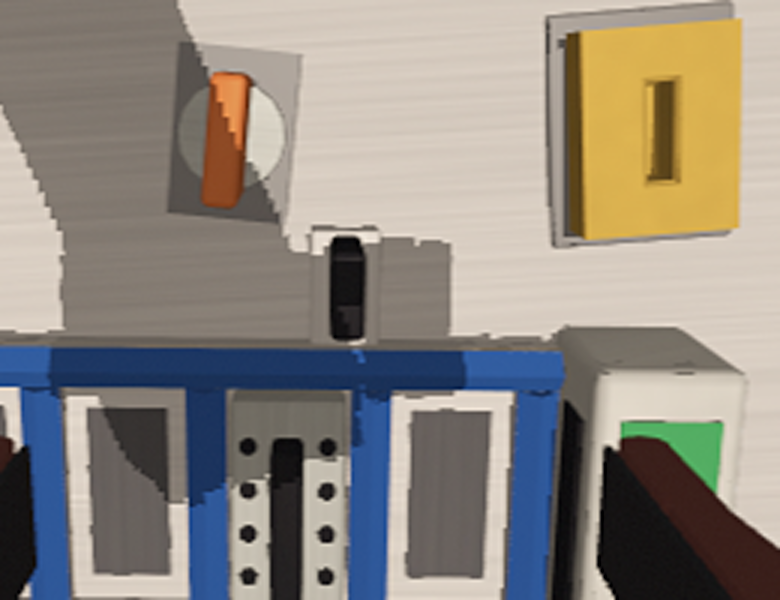

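```bash
python3 -c "
from h import *
k=load('w1')
def c(pts,z): return p2w(k,np.array(pts)/3+[180,100],z)
print('handle',c([(333,258),(362,258),(333,338),(362,338)],.071), c([(347,298)],.071))
print('rail',c([(272,440),(303,440)],.070)); print('blk',c([(228,470),(348,470)],.046))
print('park',c([(178,43),(301,54),(288,222),(168,212)],.03).mean(0),c([(178,43),(301,54),(288,222),(168,212)],.03))
print('keytop',c([(212,85),(248,85),(240,208),(202,207)],.078))
print('slot',c([(645,78),(680,78),(680,184),(645,184)],.036))
print('sock',c([(580,32),(741,18),(740,228),(582,239)],.036))
print('carr robot-side edge',c([(0,348),(560,352)],.043))
print('pockets inner',c([(67,392),(187,392),(390,393),(513,394)],.034))
f=1.42857
print('tray',p2w(k,np.array([(667,243),(787,218),(800,388),(692,398)])/f,.022))
go((0.503,0.122,0.10),1.514)
"
```

```text
handle [[0.4857 0.1278 0.071 ]
 [0.4863 0.139  0.071 ]
 [0.5174 0.1262 0.071 ]
 [0.518  0.1375 0.071 ]] [[0.5017 0.1325 0.071 ]]
rail [[0.5585 0.0994 0.07  ]
 [0.5592 0.1119 0.07  ]]
blk [[0.579  0.0782 0.046 ]
 [0.5818 0.1296 0.046 ]]
park [0.4387 0.0899 0.03  ] [[0.4011 0.0701 0.03  ]
 [0.4083 0.1195 0.03  ]
 [0.4761 0.11   0.03  ]
 [0.4691 0.06   0.03  ]]
keytop [[0.418  0.0869 0.078 ]
 [0.4188 0.1001 0.078 ]
 [0.4636 0.0939 0.078 ]
 [0.4624 0.0796 0.078 ]]
slot [[0.4255 0.2572 0.036 ]
 [0.4263 0.2712 0.036 ]
 [0.4688 0.2721 0.036 ]
 [0.468  0.2578 0.036 ]]
sock [[0.4061 0.2311 0.036 ]
 [0.4044 0.2949 0.036 ]
 [0.4884 0.2974 0.036 ]
 [0.4893 0.2319 0.036 ]]
carr robot-side edge [[ 0.5206 -0.0136  0.043 ]
 [ 0.5355  0.2211  0.043 ]]
pockets inner [[0.5438 0.0102 0.034 ]
 [0.5467 0.062  0.034 ]
 [0.5521 0.1496 0.034 ]
 [0.5555 0.2026 0.034 ]]
tray [[0.4859 0.3536 0.022 ]
 [0.4697 0.4582 0.022 ]
 [0.6325 0.4889 0.022 ]
 [0.6371 0.3865 0.022 ]]
travel [0.004, 0.4791, -0.0476] turn [-0.0008, 0.0013, -0.0008] rows>= 5.8
```

```bash
python3 -c "
from h import *
go((0.5025,0.1325,0.12),1.508)
go((0.5025,0.1325,0.037),1.508)
"
```

```text
travel [0.0248, 0.4391, -0.0454] turn [-0.0008, 0.0051, -0.0008] rows>= 5.3
travel [0.025, 0.6051, -0.0456] turn [-0.0008, 0.0051, -0.0008] rows>= 7.3
```

Call:
send_rows:
  rows:
    - {"travel": [0.025,0.1,-0.0455],"turn": [0,0.005,0],"gripper": 60}
    - {"travel": [0.025,0.2,-0.0455],"turn": [0,0.005,0],"gripper": 60}
    - {"travel": [0.025,0.28,-0.0455],"turn": [0,0.005,0],"gripper": 60}
    - {"travel": [0.025,0.36,-0.0455],"turn": [0,0.005,0],"gripper": 60}
    - {"travel": [0.025,0.44,-0.0455],"turn": [0,0.005,0],"gripper": 60}
    - {"travel": [0.025,0.5,-0.0455],"turn": [0,0.005,0],"gripper": 60}
    - {"travel": [0.025,0.55,-0.0455],"turn": [0,0.005,0],"gripper": 60}
    - {"travel": [0.025,0.58,-0.0455],"turn": [0,0.005,0],"gripper": 60}
    - {"travel": [0.025,0.605,-0.0455],"turn": [0,0.005,0],"gripper": 60}
    - {"travel": [0.025,0.605,-0.0455],"turn": [0,0.005,0],"gripper": 60}
    - {"travel": [0.025,0.605,-0.0455],"turn": [0,0.005,0],"gripper": 5}
    - {"travel": [0.025,0.605,-0.0455],"turn": [0,0.005,0],"gripper": 5}
    - {"travel": [0.025,0.605,-0.0455],"turn": [0,0.005,0],"gripper": 5}
    - {"travel": [0.025,0.605,-0.0455],"turn": [0,0.005,0],"gripper": 5}
    - {"travel": [0.025,0.605,-0.0455],"turn": [0,0.005,0],"gripper": 5}
    - {"travel": [0.025,0.605,-0.0455],"turn": [0,0.005,0],"gripper": 5}
  grip_force: 30

```text
clock: 3.07
tool_pos: [0.5028, 0.1327, 0.0377]
tool_rot: [[0.063, -0.0, -0.998], [0.998, -0.001, 0.063], [-0.001, -1.0, 0.0]]
ft_force: [-0.4, -0.5, -0.0]
opening: 0.0234
```

Call:
send_rows:
  rows:
    - {"travel": [0,0,0],"turn": [0,0,0],"gripper": 5}
    - {"travel": [0,0,0],"turn": [0,0,0],"gripper": 5}
    - {"travel": [0,0,0],"turn": [0,0,0],"gripper": 5}
    - {"travel": [0,0,0],"turn": [0,0,0],"gripper": 5}
    - {"travel": [-0.02,0,0],"turn": [0,0,0],"gripper": 5}
    - {"travel": [-0.05,0,0],"turn": [0,0,0],"gripper": 5}
    - {"travel": [-0.08,0,0],"turn": [0,0,0],"gripper": 5}
    - {"travel": [-0.11,0,0],"turn": [0,0,0],"gripper": 5}
    - {"travel": [-0.14,0,0],"turn": [0,0,0],"gripper": 5}
    - {"travel": [-0.16,0,0],"turn": [0,0,0],"gripper": 5}
    - {"travel": [-0.17,0,0],"turn": [0,0,0],"gripper": 5}
    - {"travel": [-0.175,0,0],"turn": [0,0,0],"gripper": 5}
    - {"travel": [-0.175,0,0],"turn": [0,0,0],"gripper": 5}

```text
clock: 4.15
tool_pos: [0.4971, 0.0452, 0.038]
tool_rot: [[0.063, -0.001, -0.998], [0.998, -0.0, 0.063], [-0.0, -1.0, 0.001]]
ft_force: [-3.5, 0.1, 7.6]
opening: 0.014
```

Call:
send_rows:
  rows:
    - {"travel": [-0.003,0,0],"turn": [0,0,0],"gripper": 5}
    - {"travel": [-0.005,0,0],"turn": [0,0,0],"gripper": 5}
    - {"travel": [-0.007,0,0],"turn": [0,0,0],"gripper": 5}
    - {"travel": [-0.009,0,0],"turn": [0,0,0],"gripper": 5}
    - {"travel": [-0.009,0,0],"turn": [0,0,0],"gripper": 5}

```text
clock: 4.57
tool_pos: [0.4969, 0.042, 0.038]
tool_rot: [[0.062, -0.0, -0.998], [0.998, 0.001, 0.062], [0.001, -1.0, 0.0]]
ft_force: [-0.9, 7.0, 2.5]
opening: 0.0142
```

Call:
send_rows:
  rows:
    - {"travel": [-0.004,0,0],"turn": [0,0,0],"gripper": 5}
    - {"travel": [-0.007,0,0],"turn": [0,0,0],"gripper": 5}
    - {"travel": [-0.007,0,0],"turn": [0,0,0],"gripper": 5}

```text
clock: 4.82
tool_pos: [0.4969, 0.0419, 0.038]
tool_rot: [[0.059, -0.0, -0.998], [0.998, 0.004, 0.059], [0.004, -1.0, 0.0]]
ft_force: [-0.1, 14.2, 1.4]
opening: 0.0137
```

```bash
python3 -c "
from h import *
go((0.497,0.042,0.13),1.506)
go((0.5957,0.0129,0.11),1.506)
go((0.5957,0.0129,0.0495),1.506)
"
```

```text
travel [0.0009, -0.1841, -0.0001] turn [-0.0002, 0.0036, 0.0026] rows>= 2.2
travel [-0.0457, -0.1443, -0.2006] turn [-0.0002, 0.0036, 0.0026] rows>= 3.0
travel [-0.0462, -0.0233, -0.2006] turn [-0.0002, 0.0036, 0.0026] rows>= 2.5
```

Call:
send_rows:
  rows:
    - {"travel": [0,0,0],"turn": [0,0,0],"gripper": 56}
    - {"travel": [0,0,0],"turn": [0,0,0],"gripper": 56}
    - {"travel": [0,0,0],"turn": [0,0.003,0.002],"gripper": 56}
    - {"travel": [0,0,0],"turn": [0,0.003,0.002],"gripper": 56}
    - {"travel": [0,-0.08,0],"turn": [0,0.0036,0.0026],"gripper": 56}
    - {"travel": [0,-0.16,0],"turn": [0,0.0036,0.0026],"gripper": 56}
    - {"travel": [0,-0.184,0],"turn": [0,0.0036,0.0026],"gripper": 56}
    - {"travel": [-0.02,-0.184,-0.08],"turn": [0,0.0036,0.0026],"gripper": 56}
    - {"travel": [-0.04,-0.17,-0.15],"turn": [0,0.0036,0.0026],"gripper": 56}
    - {"travel": [-0.046,-0.15,-0.2],"turn": [0,0.0036,0.0026],"gripper": 56}
    - {"travel": [-0.046,-0.144,-0.2006],"turn": [0,0.0036,0.0026],"gripper": 56}
    - {"travel": [-0.046,-0.1,-0.2006],"turn": [0,0.0036,0.0026],"gripper": 56}
    - {"travel": [-0.046,-0.06,-0.2006],"turn": [0,0.0036,0.0026],"gripper": 56}
    - {"travel": [-0.046,-0.035,-0.2006],"turn": [0,0.0036,0.0026],"gripper": 56}
    - {"travel": [-0.046,-0.023,-0.2006],"turn": [0,0.0036,0.0026],"gripper": 56}
    - {"travel": [-0.046,-0.023,-0.2006],"turn": [0,0.0036,0.0026],"gripper": 56}
    - {"travel": [-0.046,-0.023,-0.2006],"turn": [0,0.0036,0.0026],"gripper": 56}

```text
clock: 6.23
tool_pos: [0.5957, 0.0129, 0.0497]
tool_rot: [[0.065, -0.0, -0.998], [0.998, -0.0, 0.065], [-0.0, -1.0, 0.0]]
ft_force: [0.7, -0.7, 0.1]
opening: 0.056
```

Call:
send_rows:
  rows:
    - {"travel": [0,0,0],"turn": [0,0,0],"gripper": 5}
    - {"travel": [0,0,0],"turn": [0,0,0],"gripper": 5}
    - {"travel": [0,0,0],"turn": [0,0,0],"gripper": 5}
    - {"travel": [0,0,0],"turn": [0,0,0],"gripper": 5}
    - {"travel": [0,0,0],"turn": [0,0,0],"gripper": 5}
    - {"travel": [0,0,0],"turn": [0,0,0],"gripper": 5}
    - {"travel": [0,0,0],"turn": [0,0,0],"gripper": 5}
    - {"travel": [0,0,0],"turn": [0,0,0],"gripper": 5}
    - {"travel": [0,0,0],"turn": [0,0,0],"gripper": 5}
  grip_force: 25

```text
clock: 6.98
tool_pos: [0.5958, 0.0126, 0.0499]
tool_rot: [[0.065, -0.0, -0.998], [0.998, -0.0, 0.065], [-0.0, -1.0, 0.0]]
ft_force: [-0.4, -0.8, 2.1]
opening: 0.0135
```

```bash
python3 -c "
from h import *
s=shot('s1','side');print(s['tool_pos'],s['ft_force'],s['opening'],s['clock'])
crop('s1',220,90,420,240,4)"
```

```text
[0.5958 0.0126 0.0499] [-0.4139 -0.8002  2.1019] 0.013472232211203774 6.9833
```

View pics/s1_c220_90.png

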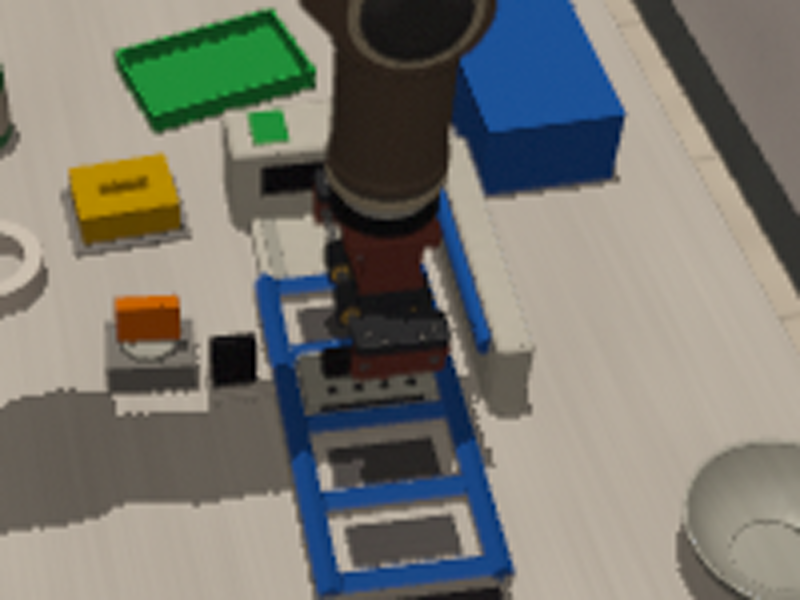

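```bash
python3 -c "
from h import *
k=cam('top')
P=p2w(k,np.array([(190,240),(230,234),(242,297),(202,304)])/1.42857,.022);print(P,P.mean(0))
go((0.5958,0.0126,0.18),1.506)
go((0.554,0.4225,0.18),1.763)
go((0.554,0.4225,0.06),1.763)
"
```

```text
[[0.6275 0.4851 0.022 ]
 [0.6424 0.3871 0.022 ]
 [0.4875 0.3541 0.022 ]
 [0.4703 0.4512 0.022 ]] [0.5569 0.4194 0.022 ]
travel [-0.0002, -0.2603, 0.0] turn [-0.0001, -0.0002, -0.0002] rows>= 3.1
travel [0.8125, -0.2605, 0.1368] turn [-0.0001, -0.1638, -0.0002] rows>= 10.4
travel [0.8125, -0.0205, 0.1367] turn [-0.0001, -0.1638, -0.0002] rows>= 9.9
```

Call:
send_rows:
  rows:
    - {"travel": [0,-0.03,0],"turn": [0,0,0],"gripper": 5}
    - {"travel": [0,-0.09,0],"turn": [0,0,0],"gripper": 5}
    - {"travel": [0,-0.16,0],"turn": [0,0,0],"gripper": 5}
    - {"travel": [0,-0.22,0],"turn": [0,0,0],"gripper": 5}
    - {"travel": [0.04,-0.26,0.005],"turn": [0,-0.01,0],"gripper": 5}
    - {"travel": [0.1,-0.26,0.015],"turn": [0,-0.02,0],"gripper": 5}
    - {"travel": [0.18,-0.26,0.03],"turn": [0,-0.04,0],"gripper": 5}
    - {"travel": [0.26,-0.26,0.04],"turn": [0,-0.06,0],"gripper": 5}
    - {"travel": [0.34,-0.26,0.055],"turn": [0,-0.08,0],"gripper": 5}
    - {"travel": [0.42,-0.26,0.07],"turn": [0,-0.1,0],"gripper": 5}
    - {"travel": [0.5,-0.26,0.085],"turn": [0,-0.12,0],"gripper": 5}
    - {"travel": [0.58,-0.26,0.1],"turn": [0,-0.14,0],"gripper": 5}
    - {"travel": [0.66,-0.26,0.11],"turn": [0,-0.155,0],"gripper": 5}
    - {"travel": [0.73,-0.26,0.12],"turn": [0,-0.165,0],"gripper": 5}
    - {"travel": [0.78,-0.26,0.128],"turn": [0,-0.171,0],"gripper": 5}
    - {"travel": [0.803,-0.26,0.132],"turn": [0,-0.171,0],"gripper": 5}
    - {"travel": [0.811,-0.26,0.133],"turn": [0,-0.171,0],"gripper": 5}
    - {"travel": [0.811,-0.26,0.133],"turn": [0,-0.171,0],"gripper": 5}

```text
clock: 8.53
tool_pos: [0.5555, 0.4215, 0.1789]
tool_rot: [[-0.203, -0.001, -0.979], [0.979, -0.002, -0.203], [-0.001, -1.0, 0.001]]
ft_force: [0.7, -1.1, -2.8]
opening: 0.0141
```

Call:
send_rows:
  rows:
    - {"travel": [0,0.06,0],"turn": [0,0,0],"gripper": 5}
    - {"travel": [0,0.13,0],"turn": [0,0,0],"gripper": 5}
    - {"travel": [0,0.19,0],"turn": [0,0,0],"gripper": 5}
    - {"travel": [0,0.24,0],"turn": [0,0,0],"gripper": 5}
    - {"travel": [0,0.27,0],"turn": [0,0,0],"gripper": 5}
    - {"travel": [0,0.285,0],"turn": [0,0,0],"gripper": 5}
    - {"travel": [0,0.295,0],"turn": [0,0,0],"gripper": 5}
    - {"travel": [0,0.298,0],"turn": [0,0,0],"gripper": 5}
    - {"travel": [0,0.298,0],"turn": [0,0,0],"gripper": 5}

```text
clock: 9.28
tool_pos: [0.5563, 0.4206, 0.0308]
tool_rot: [[-0.201, 0.0, -0.98], [0.98, -0.001, -0.201], [-0.001, -1.0, 0.0]]
ft_force: [-0.1, 0.4, -2.3]
opening: 0.0138
```

Call:
send_rows:
  rows:
    - {"travel": [0,0,0],"turn": [0,0,0],"gripper": 40}
    - {"travel": [0,0,0],"turn": [0,0,0],"gripper": 40}
    - {"travel": [0,0,0],"turn": [0,0,0],"gripper": 40}
    - {"travel": [0,0,0],"turn": [0,0,0],"gripper": 40}
    - {"travel": [0,-0.06,0],"turn": [0,0,0],"gripper": 40}
    - {"travel": [0,-0.14,0],"turn": [0,0,0],"gripper": 40}
    - {"travel": [0,-0.22,0],"turn": [0,0,0],"gripper": 40}
    - {"travel": [0,-0.3,0],"turn": [0,0,0],"gripper": 40}
    - {"travel": [0,-0.38,0],"turn": [0,0,0],"gripper": 40}
    - {"travel": [0,-0.46,0],"turn": [0,0,0],"gripper": 40}
    - {"travel": [0,-0.54,0],"turn": [0,0,0],"gripper": 40}
    - {"travel": [0,-0.54,0],"turn": [0,0,0],"gripper": 40}

```text
clock: 10.28
tool_pos: [0.5589, 0.4226, 0.3112]
tool_rot: [[-0.201, 0.011, -0.979], [0.979, 0.008, -0.201], [0.006, -1.0, -0.012]]
ft_force: [0.2, 0.0, 2.0]
opening: 0.04
```

```bash
python3 -c "
from h import *
s=shot('s2','side')
go((0.56,-0.28,0.32),1.506)"
```

```text
travel [-1.3761, -0.0335, 0.2788] turn [0.0051, 0.1704, 0.0031] rows>= 16.9
```

Call:
send_rows:
  rows:
    - {"travel": [-0.08,-0.03,0.015],"turn": [0.005,0.02,0.003],"gripper": 56}
    - {"travel": [-0.16,-0.03,0.03],"turn": [0.005,0.05,0.003],"gripper": 56}
    - {"travel": [-0.95,-0.03,0.19],"turn": [0.005,0.17,0.003],"gripper": 56}
    - {"travel": [-0.95,-0.03,0.19],"turn": [0.005,0.17,0.003],"gripper": 56}
    - {"travel": [-0.95,-0.03,0.19],"turn": [0.005,0.17,0.003],"gripper": 56}
    - {"travel": [-0.95,-0.03,0.19],"turn": [0.005,0.17,0.003],"gripper": 56}
    - {"travel": [-0.95,-0.03,0.19],"turn": [0.005,0.17,0.003],"gripper": 56}
    - {"travel": [-0.95,-0.03,0.19],"turn": [0.005,0.17,0.003],"gripper": 56}
    - {"travel": [-0.95,-0.03,0.19],"turn": [0.005,0.17,0.003],"gripper": 56}
    - {"travel": [-0.95,-0.03,0.19],"turn": [0.005,0.17,0.003],"gripper": 56}
    - {"travel": [-0.95,-0.03,0.19],"turn": [0.005,0.17,0.003],"gripper": 56}
    - {"travel": [-0.95,-0.03,0.19],"turn": [0.005,0.17,0.003],"gripper": 56}
    - {"travel": [-0.95,-0.03,0.19],"turn": [0.005,0.17,0.003],"gripper": 56}
    - {"travel": [-0.95,-0.03,0.19],"turn": [0.005,0.17,0.003],"gripper": 56}

```text
clock: 11.5
tool_pos: [0.5599, -0.0643, 0.3188]
tool_rot: [[0.068, -0.001, -0.998], [0.998, -0.0, 0.068], [-0.0, -1.0, 0.001]]
ft_force: [0.1, 0.8, -0.8]
opening: 0.0563
```

```bash
python3 -c "
from h import *
go((0.56,-0.28,0.32),1.506)"
```

```text
travel [-0.4303, -0.0024, -0.0296] turn [-0.0005, -0.0022, -0.0001] rows>= 5.2
```

Call:
send_rows:
  rows:
    - {"travel": [-0.08,0,-0.005],"turn": [0,0,0],"gripper": 56}
    - {"travel": [-0.16,0,-0.01],"turn": [0,0,0],"gripper": 56}
    - {"travel": [-0.24,0,-0.02],"turn": [0,0,0],"gripper": 56}
    - {"travel": [-0.32,0,-0.025],"turn": [0,0,0],"gripper": 56}
    - {"travel": [-0.39,0,-0.03],"turn": [0,0,0],"gripper": 56}
    - {"travel": [-0.42,0,-0.03],"turn": [0,0,0],"gripper": 56}
    - {"travel": [-0.43,0,-0.03],"turn": [0,0,0],"gripper": 56}
    - {"travel": [-0.43,0,-0.03],"turn": [0,0,0],"gripper": 56}

```text
clock: 12.17
tool_pos: [0.5604, -0.2793, 0.3179]
tool_rot: [[0.068, -0.002, -0.998], [0.998, 0.001, 0.068], [0.0, -1.0, 0.002]]
ft_force: [-0.7, -0.3, 0.3]
opening: 0.056
```

```bash
python3 -c "
from h import *
s=shot('w2');print(s['tool_pos'])
im=cv2.imread('pics/w2.png');cv2.imwrite('pics/w2b.png',cv2.resize(im,(800,600),interpolation=cv2.INTER_CUBIC))"
```

```text
[ 0.5604 -0.2793  0.3179]
```

View pics/w2b.png

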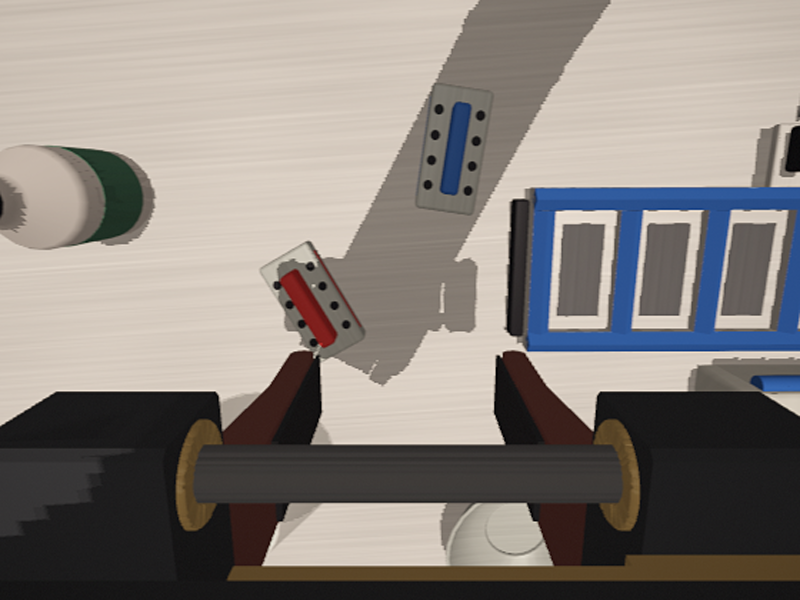

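```bash
python3 -c "
from h import *
k=load('w2');f=1.42857
def c(p,z): return p2w(k,np.array(p)/f,z)[:,:2]
def yaw(d): return np.arctan2(d[1],d[0])
for n,r,b in [('blue',[(453,102),(471,103),(459,194),(441,193)],[(435,84),(493,92),(473,214),(416,207)]),('red',[(282,276),(299,269),(337,341),(319,348)],[(261,270),(308,242),(366,332),(322,357)])]:
    R_=c(r,.046);B=c(b,.022)
    for P in (R_,B): d=P[2]+P[3]-P[0]-P[1];print(n,P.mean(0),yaw(d),np.linalg.norm(d)/2,np.linalg.norm(P[1]-P[0]))
for q in ([(563,224),(606,224),(604,316),(558,316)],[(647,224),(690,224),(685,315),(641,315)],[(731,224),(776,224),(769,314),(723,314)]):
    P=c(q,.024);d=P[2]+P[3]-P[0]-P[1];print('p',P.mean(0),yaw(d),np.linalg.norm(d)/2,np.linalg.norm(P[1]-P[0]))
P=c([(557,211),(617,211),(613,329),(553,331)],.034);print(P,P.mean(0))
"
```

```text
blue [ 0.4776 -0.2351] -0.18423518345284096 0.06828349454232839 0.013750798563016399
blue [ 0.4781 -0.2345] -0.21293535715914888 0.09750651765005332 0.04688978091785742
red [ 0.5973 -0.363 ] 0.3634217082564234 0.06815231549064428 0.015387415987242416
red [ 0.5962 -0.3626] 0.48129494026080605 0.09346989221301517 0.04821715682690791
p [ 0.5851 -0.1289] -0.028235050757185288 0.08031718198925014 0.036293376091960844
p [ 0.5896 -0.0575] -0.013310263833998706 0.07947575067019806 0.03630314142493439
p [0.5941 0.0147] 0.0015398714566482912 0.07865093418629548 0.03800200502978915
[[ 0.5317 -0.1536]
 [ 0.5351 -0.1045]
 [ 0.636  -0.1054]
 [ 0.6342 -0.1573]] [ 0.5842 -0.1302]
```

```bash
python3 -c "
from h import *
a=cv2.imread('pics/w2.png')
A=cv2.resize(a[55:155,285:350],None,fx=6,fy=6,interpolation=cv2.INTER_CUBIC);B=cv2.resize(a[160:260,178:258],None,fx=5,fy=6,interpolation=cv2.INTER_CUBIC)
cv2.imwrite('pics/w2c.png',np.hstack([A,B]))"
```

```text
(no output)
```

View pics/w2c.png

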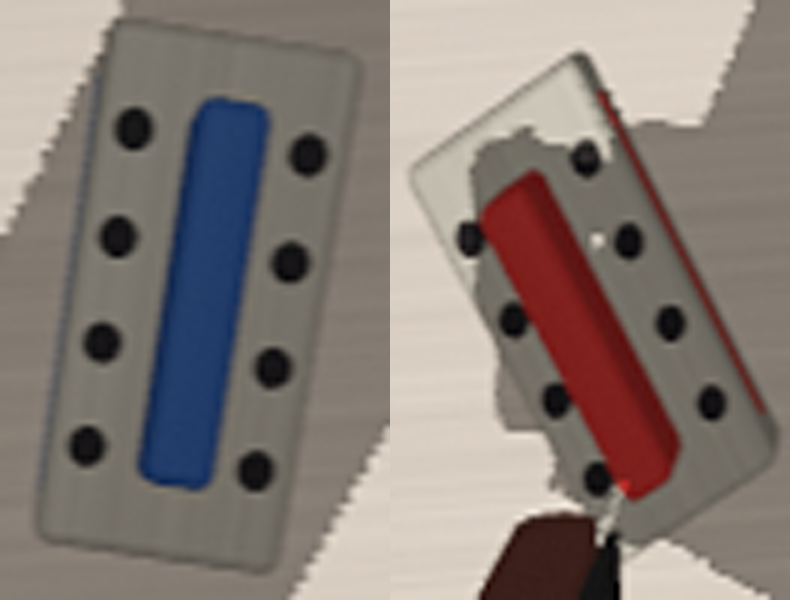

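```bash
python3 -c "
from h import *
k=load('w2')
b=np.array([(134,129),(118,237),(102,343),(87,446),(308,156),(291,263),(273,368),(256,471)])/6+[285,55]
r=(np.array([(470,239),(513,320),(556,401),(598,479),(586,160),(629,242),(671,324),(712,402)])-[390,0])/[5,6]+[178,160]
for n,q in (('b',b),('r',r)):
    P=p2w(k,q,.022)[:,:2]; d=P[3]+P[7]-P[0]-P[4]; a=np.arctan2(d[1],d[0]); print(n,P.mean(0),a,np.linalg.norm(d)/2,np.linalg.norm(P[:4].mean(0)-P[4:].mean(0)))
    c=P.mean(0)
    go((c[0],c[1],.1),a+np.pi/2); go((c[0],c[1],.026),a+np.pi/2)
"
```

```text
b [ 0.478  -0.2347] -0.2104494557953643 0.059884960375845064 0.034002836332871426
travel [0.0745, 0.4365, 0.1704] turn [-0.0011, 0.0916, 0.0006] rows>= 5.7
travel [0.0743, 0.5845, 0.1702] turn [-0.0011, 0.0916, 0.0006] rows>= 7.4
r [ 0.5996 -0.3653] 0.4505824410069862 0.05974901505754142 0.03403352113162406
travel [-0.1699, 0.4358, -0.0897] turn [-0.0009, -0.3293, 0.001] rows>= 5.7
travel [-0.1701, 0.5838, -0.09] turn [-0.0009, -0.3293, 0.001] rows>= 7.4
```

Call:
send_rows:
  rows:
    - {"travel": [0.03,0.06,0.05],"turn": [0,0.03,0],"gripper": 56}
    - {"travel": [0.06,0.13,0.12],"turn": [0,0.07,0],"gripper": 56}
    - {"travel": [0.074,0.21,0.17],"turn": [-0.001,0.0916,0],"gripper": 56}
    - {"travel": [0.074,0.29,0.17],"turn": [-0.001,0.0916,0],"gripper": 56}
    - {"travel": [0.074,0.37,0.17],"turn": [-0.001,0.0916,0],"gripper": 56}
    - {"travel": [0.074,0.44,0.17],"turn": [-0.001,0.0916,0],"gripper": 56}
    - {"travel": [0.074,0.5,0.17],"turn": [-0.001,0.0916,0],"gripper": 56}
    - {"travel": [0.074,0.55,0.17],"turn": [-0.001,0.0916,0],"gripper": 56}
    - {"travel": [0.074,0.575,0.17],"turn": [-0.001,0.0916,0],"gripper": 56}
    - {"travel": [0.074,0.584,0.17],"turn": [-0.001,0.0916,0],"gripper": 56}
    - {"travel": [0.074,0.584,0.17],"turn": [-0.001,0.0916,0],"gripper": 56}
    - {"travel": [0.074,0.584,0.17],"turn": [-0.001,0.0916,0],"gripper": 5}
    - {"travel": [0.074,0.584,0.17],"turn": [-0.001,0.0916,0],"gripper": 5}
    - {"travel": [0.074,0.584,0.17],"turn": [-0.001,0.0916,0],"gripper": 5}
    - {"travel": [0.074,0.584,0.17],"turn": [-0.001,0.0916,0],"gripper": 5}
    - {"travel": [0.074,0.584,0.17],"turn": [-0.001,0.0916,0],"gripper": 5}
    - {"travel": [0.074,0.584,0.17],"turn": [-0.001,0.0916,0],"gripper": 5}
    - {"travel": [0.074,0.584,0.17],"turn": [-0.001,0.0916,0],"gripper": 5}
    - {"travel": [0.074,0.584,0.17],"turn": [-0.001,0.0916,0],"gripper": 5}
    - {"travel": [0.074,0.584,0.17],"turn": [-0.001,0.0916,0],"gripper": 5}

```text
clock: 13.88
tool_pos: [0.4782, -0.2352, 0.0265]
tool_rot: [[0.209, 0.0, -0.978], [0.978, 0.001, 0.209], [0.001, -1.0, -0.0]]
ft_force: [-1.2, -0.2, 5.8]
opening: 0.0137
```

```bash
python3 -c "
from h import *
s=robot.read_state();print(s['opening'],s['tool_pos'])
go((s['tool_pos'][0],s['tool_pos'][1],.14),1.361)
go((.5905,-.0585,.14),1.506); go((.5905,-.0585,.0505),1.506);go((.586,-.130,.14),1.506)
"
```

```text
0.01368284232842385 [ 0.4782 -0.2352  0.0265]
travel [0.0002, -0.2269, -0.0001] turn [0.0002, -0.0007, 0.0006] rows>= 2.7
travel [0.3928, -0.2265, -0.1457] turn [0.0002, -0.093, 0.0005] rows>= 5.7
travel [0.3926, -0.0475, -0.1457] turn [0.0002, -0.093, 0.0005] rows>= 5.1
travel [0.2511, -0.2267, -0.1669] turn [0.0002, -0.093, 0.0005] rows>= 4.5
```

Call:
send_rows:
  rows:
    - {"travel": [0,-0.04,0],"turn": [0,0,0],"gripper": 5}
    - {"travel": [0,-0.11,0],"turn": [0,0,0],"gripper": 5}
    - {"travel": [0,-0.18,0],"turn": [0,0,0],"gripper": 5}
    - {"travel": [0.02,-0.225,-0.01],"turn": [0,-0.01,0],"gripper": 5}
    - {"travel": [0.08,-0.2265,-0.03],"turn": [0,-0.03,0],"gripper": 5}
    - {"travel": [0.15,-0.2265,-0.06],"turn": [0,-0.05,0],"gripper": 5}
    - {"travel": [0.22,-0.2265,-0.085],"turn": [0,-0.07,0],"gripper": 5}
    - {"travel": [0.29,-0.2265,-0.11],"turn": [0,-0.093,0],"gripper": 5}
    - {"travel": [0.35,-0.2265,-0.13],"turn": [0,-0.093,0],"gripper": 5}
    - {"travel": [0.38,-0.2265,-0.143],"turn": [0,-0.093,0],"gripper": 5}
    - {"travel": [0.3927,-0.2265,-0.1457],"turn": [0,-0.093,0],"gripper": 5}
    - {"travel": [0.3927,-0.2265,-0.1457],"turn": [0,-0.093,0],"gripper": 5}
    - {"travel": [0.3927,-0.18,-0.1457],"turn": [0,-0.093,0],"gripper": 5}
    - {"travel": [0.3927,-0.13,-0.1457],"turn": [0,-0.093,0],"gripper": 5}
    - {"travel": [0.3927,-0.1,-0.1457],"turn": [0,-0.093,0],"gripper": 5}
    - {"travel": [0.3927,-0.085,-0.1457],"turn": [0,-0.093,0],"gripper": 5}
    - {"travel": [0.3927,-0.075,-0.1457],"turn": [0,-0.093,0],"gripper": 5}
    - {"travel": [0.3927,-0.065,-0.1457],"turn": [0,-0.093,0],"gripper": 5}
    - {"travel": [0.3927,-0.06,-0.1457],"turn": [0,-0.093,0],"gripper": 5}
    - {"travel": [0.3927,-0.06,-0.1457],"turn": [0,-0.093,0],"gripper": 5}

```text
clock: 15.55
tool_pos: [0.5906, -0.0589, 0.0569]
tool_rot: [[0.065, 0.001, -0.998], [0.998, 0.001, 0.065], [0.001, -1.0, -0.001]]
ft_force: [0.2, 0.1, -1.2]
opening: 0.0137
```

Call:
send_rows:
  rows:
    - {"travel": [0,0.005,0],"turn": [0,0,0],"gripper": 5}
    - {"travel": [0,0.01,0],"turn": [0,0,0],"gripper": 5}
    - {"travel": [0,0.0115,0],"turn": [0,0,0],"gripper": 5}
    - {"travel": [0,0.0115,0],"turn": [0,0,0],"gripper": 5}
    - {"travel": [0,0.0115,0],"turn": [0,0,0],"gripper": 50}
    - {"travel": [0,0.0115,0],"turn": [0,0,0],"gripper": 50}
    - {"travel": [0,0.0115,0],"turn": [0,0,0],"gripper": 50}
    - {"travel": [0,0.0115,0],"turn": [0,0,0],"gripper": 50}
    - {"travel": [0,-0.05,0],"turn": [0,0,0],"gripper": 50}
    - {"travel": [0,-0.13,0],"turn": [0,0,0],"gripper": 50}
    - {"travel": [0,-0.2,0],"turn": [0,0,0],"gripper": 50}
    - {"travel": [0,-0.28,0],"turn": [0,0,0],"gripper": 50}
    - {"travel": [0,-0.35,0],"turn": [0,0,0],"gripper": 50}
    - {"travel": [-0.08,-0.42,0],"turn": [0,0,0],"gripper": 50}
    - {"travel": [-0.16,-0.46,0],"turn": [0,0,0],"gripper": 50}
    - {"travel": [-0.24,-0.46,0.02],"turn": [0,0,0],"gripper": 50}
    - {"travel": [-0.32,-0.46,0.04],"turn": [0,0,0],"gripper": 50}
    - {"travel": [-0.4,-0.46,0.04],"turn": [0,0,0],"gripper": 50}
    - {"travel": [-0.4,-0.46,0.04],"turn": [0,0,0],"gripper": 50}

```text
clock: 17.13
tool_pos: [0.5544, -0.2653, 0.288]
tool_rot: [[0.073, 0.002, -0.997], [0.997, -0.003, 0.073], [-0.003, -1.0, -0.002]]
ft_force: [-1.1, 0.6, -0.7]
opening: 0.0503
```

```bash
python3 -c "
from h import *
s=shot('w3');print(s['tool_pos'])
im=cv2.imread('pics/w3.png');cv2.imwrite('pics/w3b.png',cv2.resize(im,(800,600),interpolation=cv2.INTER_CUBIC))"
```

```text
[ 0.5544 -0.2653  0.288 ]
```

View pics/w3b.png

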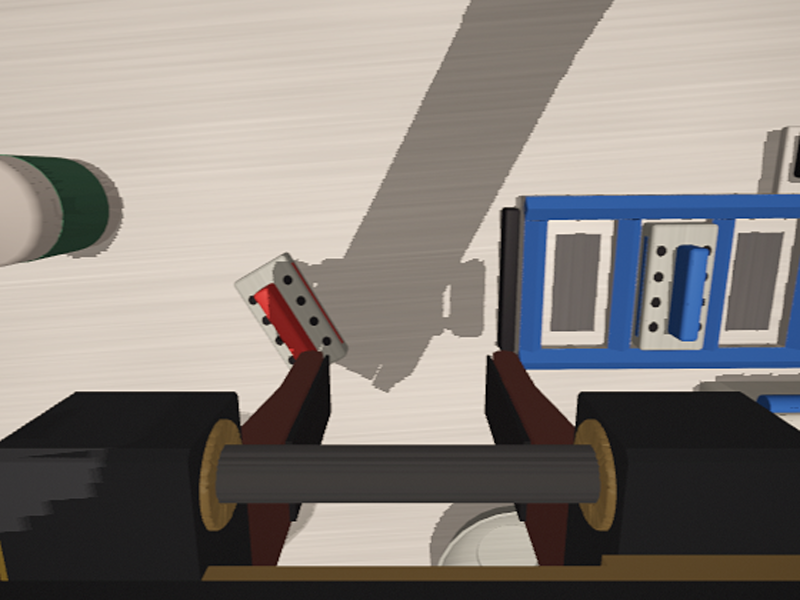

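```bash
python3 -c "
from h import *
k=load('w3');P=p2w(k,np.array([(288,280),(301,300),(314,321),(327,342)])/1.42857,.022)[:,:2]
k2=load('w2');Q=p2w(k2,(np.array([(586,160),(629,242),(671,324),(712,402)])-[390,0])/[5,6]+[178,160],.022)[:,:2]
print((P-Q))
c=(.5996,-.3653);go((*c,.13),.4506+np.pi/2);go((*c,.026),.4506+np.pi/2)
"
```

```text
[[-0.0004 -0.0007]
 [-0.0009 -0.0009]
 [-0.0005 -0.001 ]
 [ 0.0008 -0.0009]]
travel [-0.1939, 0.3158, -0.1037] turn [0.0005, -0.3338, -0.0018] rows>= 4.6
travel [-0.1934, 0.5238, -0.1034] turn [0.0005, -0.3338, -0.0018] rows>= 6.8
```

Call:
send_rows:
  rows:
    - {"travel": [-0.06,0.05,-0.03],"turn": [0,-0.07,0],"gripper": 56}
    - {"travel": [-0.12,0.12,-0.06],"turn": [0,-0.14,0],"gripper": 56}
    - {"travel": [-0.17,0.18,-0.09],"turn": [0,-0.21,0],"gripper": 56}
    - {"travel": [-0.194,0.23,-0.1037],"turn": [0,-0.28,0],"gripper": 56}
    - {"travel": [-0.194,0.28,-0.1037],"turn": [0,-0.334,-0.002],"gripper": 56}
    - {"travel": [-0.194,0.32,-0.1037],"turn": [0,-0.334,-0.002],"gripper": 56}
    - {"travel": [-0.194,0.39,-0.1037],"turn": [0,-0.334,-0.002],"gripper": 56}
    - {"travel": [-0.194,0.45,-0.1037],"turn": [0,-0.334,-0.002],"gripper": 56}
    - {"travel": [-0.194,0.5,-0.1037],"turn": [0,-0.334,-0.002],"gripper": 56}
    - {"travel": [-0.194,0.52,-0.1037],"turn": [0,-0.334,-0.002],"gripper": 56}
    - {"travel": [-0.194,0.5235,-0.1037],"turn": [0,-0.334,-0.002],"gripper": 56}
    - {"travel": [-0.194,0.5235,-0.1037],"turn": [0,-0.334,-0.002],"gripper": 5}
    - {"travel": [-0.194,0.5235,-0.1037],"turn": [0,-0.334,-0.002],"gripper": 5}
    - {"travel": [-0.194,0.5235,-0.1037],"turn": [0,-0.334,-0.002],"gripper": 5}
    - {"travel": [-0.194,0.5235,-0.1037],"turn": [0,-0.334,-0.002],"gripper": 5}
    - {"travel": [-0.194,0.5235,-0.1037],"turn": [0,-0.334,-0.002],"gripper": 5}
    - {"travel": [-0.194,0.5235,-0.1037],"turn": [0,-0.334,-0.002],"gripper": 5}
    - {"travel": [-0.194,0.5235,-0.1037],"turn": [0,-0.334,-0.002],"gripper": 5}
    - {"travel": [-0.194,0.5235,-0.1037],"turn": [0,-0.334,-0.002],"gripper": 5}
    - {"travel": [-0.194,0.5235,-0.1037],"turn": [0,-0.334,-0.002],"gripper": 5}

```text
clock: 18.85
tool_pos: [0.6, -0.3658, 0.0267]
tool_rot: [[-0.436, 0.001, -0.9], [0.9, 0.0, -0.436], [-0.0, -1.0, -0.001]]
ft_force: [0.6, -0.3, 4.4]
opening: 0.0137
```

```bash
python3 -c "
from h import *
s=robot.read_state();print(s['opening'],s['tool_pos'])
go((.586,-.130,.14),1.506); go((.586,-.130,.0565),1.506)
"
```

```text
0.0137462713403669 [ 0.6    -0.3658  0.0267]
travel [0.4365, -0.2266, -0.1806] turn [0.0008, 0.3283, -0.0] rows>= 6.3
travel [0.4365, -0.0596, -0.1804] turn [0.0008, 0.3283, -0.0] rows>= 5.7
```

Call:
send_rows:
  rows:
    - {"travel": [0,-0.04,0],"turn": [0,0,0],"gripper": 5}
    - {"travel": [0,-0.11,0],"turn": [0,0,0],"gripper": 5}
    - {"travel": [0,-0.18,0],"turn": [0,0.03,0],"gripper": 5}
    - {"travel": [0.04,-0.225,-0.015],"turn": [0,0.08,0],"gripper": 5}
    - {"travel": [0.1,-0.2266,-0.04],"turn": [0,0.14,0],"gripper": 5}
    - {"travel": [0.17,-0.2266,-0.07],"turn": [0,0.2,0],"gripper": 5}
    - {"travel": [0.24,-0.2266,-0.1],"turn": [0,0.26,0],"gripper": 5}
    - {"travel": [0.31,-0.2266,-0.13],"turn": [0,0.31,0],"gripper": 5}
    - {"travel": [0.37,-0.2266,-0.155],"turn": [0,0.328,0],"gripper": 5}
    - {"travel": [0.42,-0.2266,-0.175],"turn": [0,0.328,0],"gripper": 5}
    - {"travel": [0.4365,-0.2266,-0.1805],"turn": [0,0.328,0],"gripper": 5}
    - {"travel": [0.4365,-0.2266,-0.1805],"turn": [0,0.328,0],"gripper": 5}
    - {"travel": [0.4365,-0.18,-0.1805],"turn": [0,0.328,0],"gripper": 5}
    - {"travel": [0.4365,-0.13,-0.1805],"turn": [0,0.328,0],"gripper": 5}
    - {"travel": [0.4365,-0.1,-0.1805],"turn": [0,0.328,0],"gripper": 5}
    - {"travel": [0.4365,-0.085,-0.1805],"turn": [0,0.328,0],"gripper": 5}
    - {"travel": [0.4365,-0.075,-0.1805],"turn": [0,0.328,0],"gripper": 5}
    - {"travel": [0.4365,-0.065,-0.1805],"turn": [0,0.328,0],"gripper": 5}
    - {"travel": [0.4365,-0.0596,-0.1805],"turn": [0,0.328,0],"gripper": 5}
    - {"travel": [0.4365,-0.0596,-0.1805],"turn": [0,0.328,0],"gripper": 5}

```text
clock: 20.52
tool_pos: [0.5862, -0.1305, 0.0566]
tool_rot: [[0.065, 0.002, -0.998], [0.998, 0.0, 0.065], [0.0, -1.0, -0.002]]
ft_force: [-0.2, -0.3, -2.2]
opening: 0.0139
```

Free of contact inside the walls; lower the last 6 mm, release, rise, and go to a view over the handle.

Call:
send_rows:
  rows:
    - {"travel": [0,0.005,0],"turn": [0,0,0],"gripper": 5}
    - {"travel": [0,0.01,0],"turn": [0,0,0],"gripper": 5}
    - {"travel": [0,0.011,0],"turn": [0,0,0],"gripper": 5}
    - {"travel": [0,0.011,0],"turn": [0,0,0],"gripper": 5}
    - {"travel": [0,0.011,0],"turn": [0,0,0],"gripper": 50}
    - {"travel": [0,0.011,0],"turn": [0,0,0],"gripper": 50}
    - {"travel": [0,0.011,0],"turn": [0,0,0],"gripper": 50}
    - {"travel": [0,0.011,0],"turn": [0,0,0],"gripper": 50}
    - {"travel": [0,-0.05,0],"turn": [0,0,0],"gripper": 50}
    - {"travel": [0,-0.13,0],"turn": [0,0,0],"gripper": 50}
    - {"travel": [0,-0.2,0],"turn": [0,0,0],"gripper": 50}
    - {"travel": [0,-0.28,0],"turn": [0,0,0],"gripper": 50}
    - {"travel": [0,-0.35,0],"turn": [0,0,0],"gripper": 50}
    - {"travel": [0.08,-0.4,0],"turn": [0,0,0],"gripper": 50}
    - {"travel": [0.16,-0.42,0.02],"turn": [0,0,0],"gripper": 50}
    - {"travel": [0.24,-0.42,0.04],"turn": [0,0,0],"gripper": 50}
    - {"travel": [0.32,-0.42,0.06],"turn": [0,0,0],"gripper": 50}
    - {"travel": [0.34,-0.42,0.07],"turn": [0,0,0],"gripper": 50}
    - {"travel": [0.34,-0.42,0.07],"turn": [0,0,0],"gripper": 50}

```text
clock: 22.1
tool_pos: [0.561, 0.0472, 0.2666]
tool_rot: [[0.057, 0.001, -0.998], [0.998, 0.002, 0.057], [0.003, -1.0, -0.001]]
ft_force: [-0.4, -0.5, -0.4]
opening: 0.05
```

```bash
python3 -c "
from h import *
s=shot('w4');print(s['tool_pos'])
im=cv2.imread('pics/w4.png');cv2.imwrite('pics/w4b.png',cv2.resize(im,(800,600),interpolation=cv2.INTER_CUBIC))
go((0.497,0.042,0.14),1.506);go((0.497,0.042,0.0375),1.506)"
```

```text
[0.561  0.0472 0.2666]
travel [-0.0119, 0.2533, 0.1291] turn [0.0011, 0.0029, 0.0006] rows>= 3.4
travel [-0.0121, 0.4583, 0.1294] turn [0.0011, 0.0029, 0.0006] rows>= 5.7
```

View pics/w4b.png

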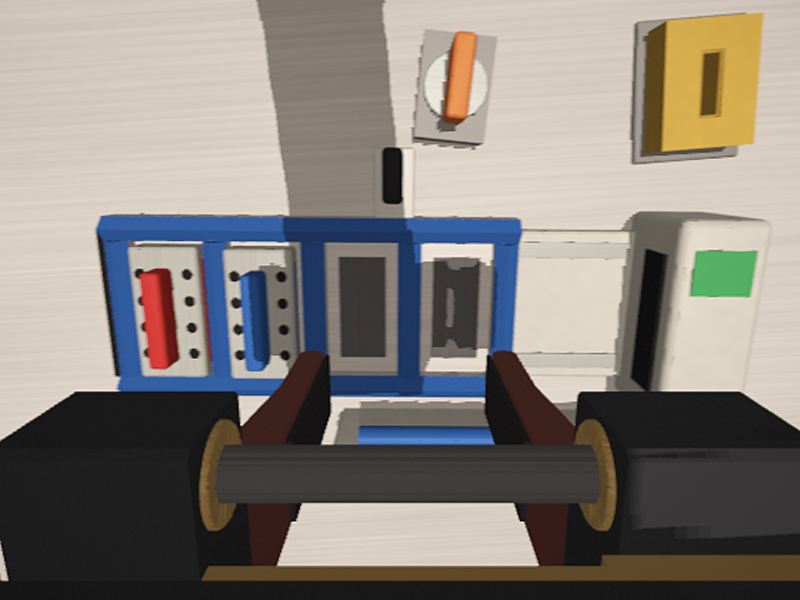

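Call:
send_rows:
  rows:
    - {"travel": [-0.005,0.02,0.06],"turn": [0,0,0],"gripper": 56}
    - {"travel": [-0.012,0.08,0.12],"turn": [0,0.003,0],"gripper": 56}
    - {"travel": [-0.012,0.16,0.1292],"turn": [0.001,0.003,0],"gripper": 56}
    - {"travel": [-0.012,0.24,0.1292],"turn": [0.001,0.003,0],"gripper": 56}
    - {"travel": [-0.012,0.31,0.1292],"turn": [0.001,0.003,0],"gripper": 56}
    - {"travel": [-0.012,0.38,0.1292],"turn": [0.001,0.003,0],"gripper": 56}
    - {"travel": [-0.012,0.43,0.1292],"turn": [0.001,0.003,0],"gripper": 56}
    - {"travel": [-0.012,0.45,0.1292],"turn": [0.001,0.003,0],"gripper": 56}
    - {"travel": [-0.012,0.458,0.1292],"turn": [0.001,0.003,0],"gripper": 56}
    - {"travel": [-0.012,0.458,0.1292],"turn": [0.001,0.003,0],"gripper": 56}
    - {"travel": [-0.012,0.458,0.1292],"turn": [0.001,0.003,0],"gripper": 5}
    - {"travel": [-0.012,0.458,0.1292],"turn": [0.001,0.003,0],"gripper": 5}
    - {"travel": [-0.012,0.458,0.1292],"turn": [0.001,0.003,0],"gripper": 5}
    - {"travel": [-0.012,0.458,0.1292],"turn": [0.001,0.003,0],"gripper": 5}
    - {"travel": [-0.012,0.458,0.1292],"turn": [0.001,0.003,0],"gripper": 5}
    - {"travel": [-0.012,0.458,0.1292],"turn": [0.001,0.003,0],"gripper": 5}
    - {"travel": [-0.012,0.458,0.1292],"turn": [0.001,0.003,0],"gripper": 5}
    - {"travel": [-0.012,0.458,0.1292],"turn": [0.001,0.003,0],"gripper": 5}
    - {"travel": [-0.012,0.458,0.1292],"turn": [0.001,0.003,0],"gripper": 5}
    - {"travel": [-0.012,0.458,0.1292],"turn": [0.001,0.003,0],"gripper": 5}
  grip_force: 30

```text
clock: 23.82
tool_pos: [0.4972, 0.0421, 0.0379]
tool_rot: [[0.065, 0.0, -0.998], [0.998, 0.001, 0.065], [0.001, -1.0, -0.0]]
ft_force: [-1.2, 1.2, 6.1]
opening: 0.0137
```

Call:
send_rows:
  rows:
    - {"travel": [0.015,0,0],"turn": [0,0,0],"gripper": 5}
    - {"travel": [0.035,0,0],"turn": [0,0,0],"gripper": 5}
    - {"travel": [0.055,0,0],"turn": [0,0,0],"gripper": 5}
    - {"travel": [0.075,0,0],"turn": [0,0,0],"gripper": 5}
    - {"travel": [0.095,0,0],"turn": [0,0,0],"gripper": 5}
    - {"travel": [0.115,0,0],"turn": [0,0,0],"gripper": 5}
    - {"travel": [0.135,0,0],"turn": [0,0,0],"gripper": 5}
    - {"travel": [0.15,0,0],"turn": [0,0,0],"gripper": 5}
    - {"travel": [0.16,0,0],"turn": [0,0,0],"gripper": 5}
    - {"travel": [0.168,0,0],"turn": [0,0,0],"gripper": 5}
    - {"travel": [0.174,0,0],"turn": [0,0,0],"gripper": 5}
    - {"travel": [0.174,0,0],"turn": [0,0,0],"gripper": 5}

```text
clock: 24.82
tool_pos: [0.5029, 0.1294, 0.0379]
tool_rot: [[0.064, 0.0, -0.998], [0.998, 0.001, 0.064], [0.001, -1.0, -0.0]]
ft_force: [-0.3, -0.8, 0.3]
opening: 0.0137
```

Call:
send_rows:
  rows:
    - {"travel": [0.003,0,0],"turn": [0,0,0],"gripper": 5}
    - {"travel": [0.006,0,0],"turn": [0,0,0],"gripper": 5}
    - {"travel": [0.01,0,0],"turn": [0,0,0],"gripper": 5}
    - {"travel": [0.013,0,0],"turn": [0,0,0],"gripper": 5}
    - {"travel": [0.013,0,0],"turn": [0,0,0],"gripper": 5}

```text
clock: 25.23
tool_pos: [0.5031, 0.1319, 0.0379]
tool_rot: [[0.068, -0.001, -0.998], [0.998, -0.002, 0.068], [-0.002, -1.0, 0.0]]
ft_force: [-2.3, -15.4, 6.2]
opening: 0.0141
```

Call:
send_rows:
  rows:
    - {"travel": [0,0,0],"turn": [0,0,0],"gripper": 56}
    - {"travel": [0,0,0],"turn": [0,0,0],"gripper": 56}
    - {"travel": [0,0,0],"turn": [0,0,0],"gripper": 56}
    - {"travel": [0,0,0],"turn": [0,0,0],"gripper": 56}
    - {"travel": [0,-0.05,0],"turn": [0,0,0],"gripper": 56}
    - {"travel": [0,-0.13,0],"turn": [0,0,0],"gripper": 56}
    - {"travel": [0,-0.2,0],"turn": [0,0,0],"gripper": 56}
    - {"travel": [0.05,-0.27,0],"turn": [0,0,0],"gripper": 56}
    - {"travel": [0.09,-0.28,0],"turn": [0,0,0],"gripper": 56}
    - {"travel": [0.09,-0.28,0],"turn": [0,0,0],"gripper": 56}
    - {"travel": [0.09,-0.28,0],"turn": [0,0,0],"gripper": 56}
    - {"travel": [0.09,-0.28,0],"turn": [0,0,0],"gripper": 56}

```text
clock: 26.23
tool_pos: [0.5056, 0.177, 0.1771]
tool_rot: [[0.067, -0.002, -0.998], [0.998, -0.003, 0.067], [-0.003, -1.0, 0.001]]
ft_force: [0.8, -0.1, 0.9]
opening: 0.0564
```

```bash
python3 -c "
from h import *
s=shot('w5');print(s['tool_pos'],s['tool_rot'])
im=cv2.imread('pics/w5.png');cv2.imwrite('pics/w5b.png',cv2.resize(im,(800,600),interpolation=cv2.INTER_CUBIC))"
```

```text
[0.5056 0.177  0.1771] [[ 0.0668 -0.0015 -0.9978]
 [ 0.9978 -0.003   0.0668]
 [-0.0031 -1.      0.0013]]
```

View pics/w5b.png

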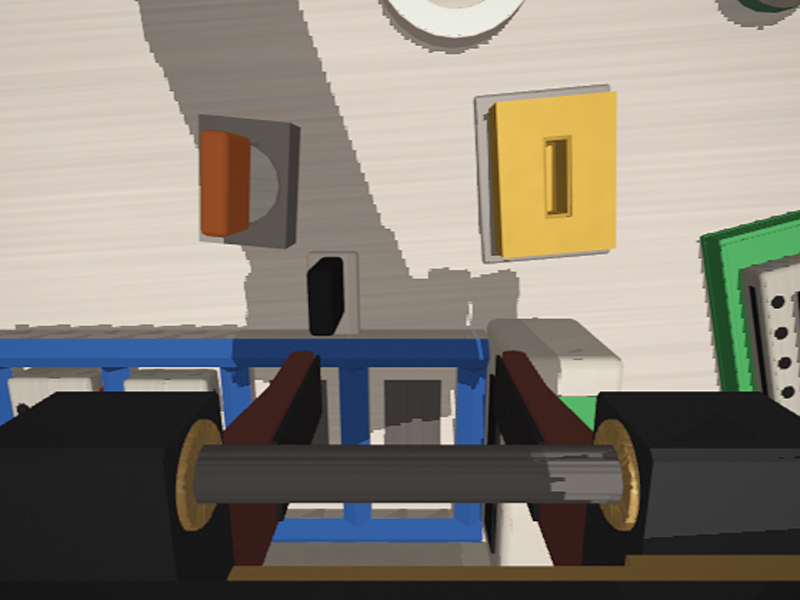

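```bash
python3 -c "
from h import *
a=cv2.imread('pics/w5.png')
r=lambda im:cv2.resize(im,None,fx=4,fy=4,interpolation=cv2.INTER_CUBIC)
cv2.imwrite('pics/w5c.png',np.hstack([r(a[55:190,135:215]),r(a[55:190,330:440])]))"
```

```text
(no output)
```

View pics/w5c.png

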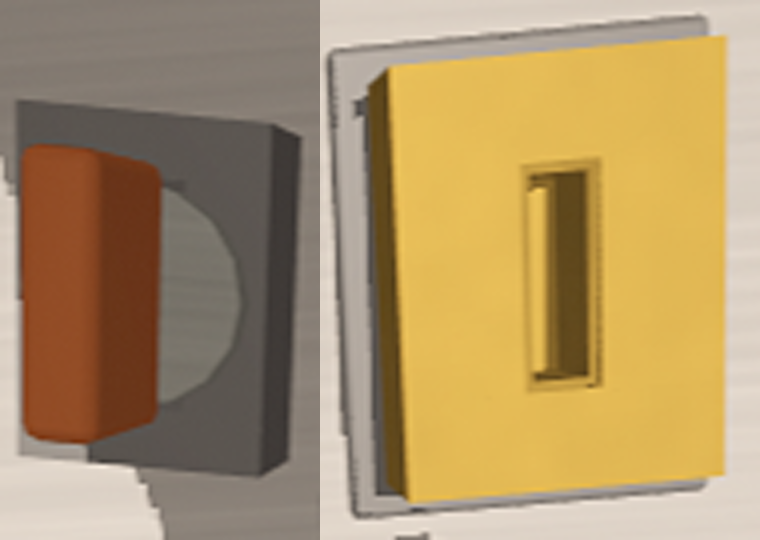

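```bash
python3 -c "
from h import *
k=load('w5')
def rep(n,p,o,z):
    P=p2w(k,(np.array(p,float)-o)/4+[0,0]+np.array([135,55]) if o[0]==0 else (np.array(p,float)-o)/4+[330,55],z)[:,:2]
    d=P[2]+P[3]-P[0]-P[1];e=P[1]+P[2]-P[0]-P[3]
    print(n,P.mean(0),np.arctan2(d[1],d[0]),np.arctan2(e[1],e[0])-np.pi/2,np.linalg.norm(d)/2,np.linalg.norm(e)/2)
rep('park',[(17,100),(272,124),(262,477),(18,455)],(0,0),.03)
rep('keytop',[(23,147),(100,149),(100,442),(25,438)],(0,0),.078)
rep('sock',[(388,66),(726,37),(724,473),(409,502)],(320,0),.036)
rep('slotO',[(521,164),(602,159),(602,383),(529,389)],(320,0),.036)
rep('slotI',[(530,172),(588,168),(588,378),(533,380)],(320,0),.036)
"
```

```text
park [0.4385 0.0893] -0.1536252319676512 -0.15735868793239227 0.06942322982120076 0.049961046880434234
keytop [0.4385 0.09  ] -0.1498900942902897 -0.10652951588697879 0.048414260379975725 0.012865537037940022
sock [0.447  0.2636] 0.022135049064833573 0.019449228631341242 0.08326711651568594 0.06373931345756535
slotO [0.4468 0.264 ] 0.018388295741970623 0.002548348116996335 0.04288057176330217 0.015030249230935712
slotI [0.4468 0.2633] 0.0069441417018254676 -0.016175402299780872 0.03989109685722157 0.011036738805195713
```

```bash
python3 -c "
from h import *
go((.4385,.0895,.12),1.417);go((.4385,.0895,.045),1.417)
"
```

```text
travel [-0.1821, 0.1147, 0.1218] turn [-0.001, 0.0547, -0.0023] rows>= 3.0
travel [-0.1816, 0.2647, 0.1215] turn [-0.001, 0.0547, -0.0023] rows>= 4.1
```

Call:
send_rows:
  rows:
    - {"travel": [-0.05,0,0.04],"turn": [0,0.02,0],"gripper": 45}
    - {"travel": [-0.11,0,0.08],"turn": [0,0.05,0],"gripper": 45}
    - {"travel": [-0.16,0.03,0.11],"turn": [-0.001,0.0547,-0.0023],"gripper": 45}
    - {"travel": [-0.182,0.08,0.1217],"turn": [-0.001,0.0547,-0.0023],"gripper": 45}
    - {"travel": [-0.182,0.11,0.1217],"turn": [-0.001,0.0547,-0.0023],"gripper": 45}
    - {"travel": [-0.182,0.16,0.1217],"turn": [-0.001,0.0547,-0.0023],"gripper": 45}
    - {"travel": [-0.182,0.21,0.1217],"turn": [-0.001,0.0547,-0.0023],"gripper": 45}
    - {"travel": [-0.182,0.25,0.1217],"turn": [-0.001,0.0547,-0.0023],"gripper": 45}
    - {"travel": [-0.182,0.264,0.1217],"turn": [-0.001,0.0547,-0.0023],"gripper": 45}
    - {"travel": [-0.182,0.2645,0.1217],"turn": [-0.001,0.0547,-0.0023],"gripper": 45}
    - {"travel": [-0.182,0.2645,0.1217],"turn": [-0.001,0.0547,-0.0023],"gripper": 45}

```text
clock: 27.2
tool_pos: [0.4382, 0.0885, 0.0451]
tool_rot: [[0.154, -0.001, -0.988], [0.988, -0.001, 0.154], [-0.001, -1.0, 0.001]]
ft_force: [0.6, 0.1, -0.3]
opening: 0.0447
```

Call:
send_rows:
  rows:
    - {"travel": [0,0,0],"turn": [0,0,0],"gripper": 5}
    - {"travel": [0,0,0],"turn": [0,0,0],"gripper": 5}
    - {"travel": [0,0,0],"turn": [0,0,0],"gripper": 5}
    - {"travel": [0,0,0],"turn": [0,0,0],"gripper": 5}
    - {"travel": [0,0,0],"turn": [0,0,0],"gripper": 5}
    - {"travel": [0,0,0],"turn": [0,0,0],"gripper": 5}
    - {"travel": [0,0,0],"turn": [0,0,0],"gripper": 5}
    - {"travel": [0,0,0],"turn": [0,0,0],"gripper": 5}
    - {"travel": [0,0,0],"turn": [0,0,0],"gripper": 5}
    - {"travel": [0,0,0],"turn": [0,0,0],"gripper": 5}
  grip_force: 35

```text
clock: 28.03
tool_pos: [0.4385, 0.0887, 0.0455]
tool_rot: [[0.154, -0.001, -0.988], [0.988, -0.0, 0.154], [-0.0, -1.0, 0.0]]
ft_force: [-1.5, 0.3, 6.4]
opening: 0.0139
```

```bash
python3 -c "
from h import *
s=robot.read_state();print(s['opening'],s['tool_pos'],s['tool_rot'],s['ft_force'])
"
```

```text
0.013949537795864445 [0.4385 0.0887 0.0455] [[ 0.1544 -0.0005 -0.988 ]
 [ 0.988  -0.0002  0.1544]
 [-0.0003 -1.      0.0005]] [-1.5125  0.2768  6.3526]
```

Call:
send_rows:
  rows:
    - {"travel": [0,-0.02,0],"turn": [0,0,0],"gripper": 5}
    - {"travel": [0,-0.05,0],"turn": [0,0,0],"gripper": 5}
    - {"travel": [0,-0.09,0],"turn": [0,0,0],"gripper": 5}
    - {"travel": [0,-0.13,0],"turn": [0,0,0],"gripper": 5}
    - {"travel": [0,-0.14,0],"turn": [0,0,0],"gripper": 5}
    - {"travel": [0,-0.14,0],"turn": [0,0,0],"gripper": 5}
    - {"travel": [0,-0.14,0],"turn": [0,0,0],"gripper": 5}

```text
clock: 28.62
tool_pos: [0.4383, 0.089, 0.1154]
tool_rot: [[0.154, -0.0, -0.988], [0.988, 0.0, 0.154], [0.0, -1.0, 0.0]]
ft_force: [-0.3, -0.1, -1.8]
opening: 0.0138
```

```bash
python3 -c "
from h import *
s=robot.read_state();print(s['opening'],s['tool_pos'],s['tool_rot'],s['ft_force'])
go((.4469,.2633,.115),1.591);go((.4469,.2633,.080),1.591)
"
```

```text
0.013813175898828663 [0.4383 0.089  0.1154] [[ 0.1538 -0.0003 -0.9881]
 [ 0.9881  0.0003  0.1538]
 [ 0.0003 -1.      0.0004]] [-0.2727 -0.0995 -1.8205]
travel [0.347, 0.0008, 0.0366] turn [-0.0002, -0.1112, 0.0002] rows>= 4.2
travel [0.347, 0.0708, 0.0366] turn [-0.0002, -0.1112, 0.0002] rows>= 4.3
```

Call:
send_rows:
  rows:
    - {"travel": [0.05,0,0.005],"turn": [0,-0.02,0],"gripper": 5}
    - {"travel": [0.12,0,0.012],"turn": [0,-0.04,0],"gripper": 5}
    - {"travel": [0.19,0,0.02],"turn": [0,-0.07,0],"gripper": 5}
    - {"travel": [0.26,0,0.028],"turn": [0,-0.09,0],"gripper": 5}
    - {"travel": [0.31,0,0.033],"turn": [0,-0.111,0],"gripper": 5}
    - {"travel": [0.338,0,0.036],"turn": [0,-0.111,0],"gripper": 5}
    - {"travel": [0.347,0.02,0.0366],"turn": [0,-0.1112,0],"gripper": 5}
    - {"travel": [0.347,0.05,0.0366],"turn": [0,-0.1112,0],"gripper": 5}
    - {"travel": [0.347,0.07,0.0366],"turn": [0,-0.1112,0],"gripper": 5}
    - {"travel": [0.347,0.07,0.0366],"turn": [0,-0.1112,0],"gripper": 5}
    - {"travel": [0.347,0.07,0.0366],"turn": [0,-0.1112,0],"gripper": 5}
    - {"travel": [0.347,0.07,0.0366],"turn": [0,-0.1112,0],"gripper": 5}

```text
clock: 29.62
tool_pos: [0.4472, 0.2621, 0.0805]
tool_rot: [[-0.018, -0.0, -1.0], [1.0, -0.0, -0.018], [-0.0, -1.0, 0.0]]
ft_force: [-0.2, -0.1, -0.6]
opening: 0.0138
```

```bash
python3 -c "
from h import *
s=robot.read_state();print(s['tool_pos'])
go((.4469,.2633,.080),1.591)
"
```

```text
[0.4472 0.2621 0.0805]
travel [0.0024, 0.001, 0.0006] turn [-0.0003, -0.0013, -0.0001] rows>= 0.0
```

Call:
send_rows:
  rows:
    - {"travel": [0.0024,0,0],"turn": [0,-0.001,0],"gripper": 5}
    - {"travel": [0.0024,0,0],"turn": [0,-0.001,0],"gripper": 5}
    - {"travel": [0.0024,0,0],"turn": [0,-0.001,0],"gripper": 5}
    - {"travel": [0.0024,0.004,0],"turn": [0,-0.001,0],"gripper": 5}
    - {"travel": [0.0024,0.008,0],"turn": [0,-0.001,0],"gripper": 5}
    - {"travel": [0.0024,0.012,0],"turn": [0,-0.001,0],"gripper": 5}
    - {"travel": [0.0024,0.016,0],"turn": [0,-0.001,0],"gripper": 5}
    - {"travel": [0.0024,0.016,0],"turn": [0,-0.001,0],"gripper": 5}
    - {"travel": [0.0024,0.016,0],"turn": [0,-0.001,0],"gripper": 5}

```text
clock: 30.37
tool_pos: [0.4471, 0.2633, 0.0723]
tool_rot: [[-0.02, -0.001, -1.0], [1.0, -0.0, -0.02], [-0.0, -1.0, 0.001]]
ft_force: [-0.1, 0.2, -1.2]
opening: 0.0136
```

Call:
send_rows:
  rows:
    - {"travel": [0,0.006,0],"turn": [0,0,0],"gripper": 5}
    - {"travel": [0,0.012,0],"turn": [0,0,0],"gripper": 5}
    - {"travel": [0,0.018,0],"turn": [0,0,0],"gripper": 5}
    - {"travel": [0,0.024,0],"turn": [0,0,0],"gripper": 5}
    - {"travel": [0,0.03,0],"turn": [0,0,0],"gripper": 5}
    - {"travel": [0,0.035,0],"turn": [0,0,0],"gripper": 5}
    - {"travel": [0,0.038,0],"turn": [0,0,0],"gripper": 5}
    - {"travel": [0,0.038,0],"turn": [0,0,0],"gripper": 5}

```text
clock: 31.03
tool_pos: [0.4469, 0.2631, 0.0529]
tool_rot: [[-0.02, -0.001, -1.0], [1.0, -0.001, -0.02], [-0.001, -1.0, 0.001]]
ft_force: [-0.7, -0.4, -0.8]
opening: 0.0137
```

Call:
send_rows:
  rows:
    - {"travel": [0,0.002,0],"turn": [0,0,0],"gripper": 5}
    - {"travel": [0,0.004,0],"turn": [0,0,0],"gripper": 5}
    - {"travel": [0,0.005,0],"turn": [0,0,0],"gripper": 5}
    - {"travel": [0,0.005,0],"turn": [0,0,0],"gripper": 5}
    - {"travel": [0,0.005,0],"turn": [0,0,0],"gripper": 5}

```text
clock: 31.45
tool_pos: [0.447, 0.2631, 0.0515]
tool_rot: [[-0.02, -0.001, -1.0], [1.0, 0.0, -0.02], [0.0, -1.0, 0.001]]
ft_force: [-4.0, -3.3, 12.8]
opening: 0.0142
```

Call:
send_rows:
  rows:
    - {"travel": [0,0,0],"turn": [0,0,0],"gripper": 50}
    - {"travel": [0,0,0],"turn": [0,0,0],"gripper": 50}
    - {"travel": [0,0,0],"turn": [0,0,0],"gripper": 50}
    - {"travel": [0,0,0],"turn": [0,0,0],"gripper": 50}
    - {"travel": [0,-0.05,0],"turn": [0,0,0],"gripper": 50}
    - {"travel": [0,-0.12,0],"turn": [0,0,0],"gripper": 50}
    - {"travel": [0,-0.2,0],"turn": [0,0,0],"gripper": 50}
    - {"travel": [0,-0.28,0],"turn": [0,0,0],"gripper": 50}
    - {"travel": [0,-0.36,0],"turn": [0,0,0],"gripper": 50}
    - {"travel": [0,-0.44,0],"turn": [0,0,0],"gripper": 50}
    - {"travel": [-0.1,-0.5,-0.06],"turn": [0,0,0],"gripper": 50}
    - {"travel": [-0.15,-0.55,-0.12],"turn": [0,0,0],"gripper": 50}
    - {"travel": [-0.15,-0.57,-0.16],"turn": [0,0,0],"gripper": 50}
    - {"travel": [-0.15,-0.57,-0.16],"turn": [0,0,0],"gripper": 50}
    - {"travel": [-0.15,-0.57,-0.16],"turn": [0,0,0],"gripper": 50}
    - {"travel": [-0.15,-0.57,-0.16],"turn": [0,0,0],"gripper": 50}

```text
clock: 32.78
tool_pos: [0.5283, 0.19, 0.3355]
tool_rot: [[-0.019, -0.002, -1.0], [1.0, -0.0, -0.019], [-0.0, -1.0, 0.002]]
ft_force: [-0.7, 0.3, -0.2]
opening: 0.05
```

```bash
python3 -c "
from h import *
s=shot('w6');print(s['tool_pos'])
shot('s6','side')
a=cv2.imread('pics/w6.png');b=cv2.imread('pics/s6.png')
cv2.imwrite('pics/w6b.png',cv2.resize(a,(800,600),interpolation=cv2.INTER_CUBIC));crop('s6',220,90,420,240,4)"
```

```text
[0.5283 0.19   0.3355]
```

View pics/w6b.png

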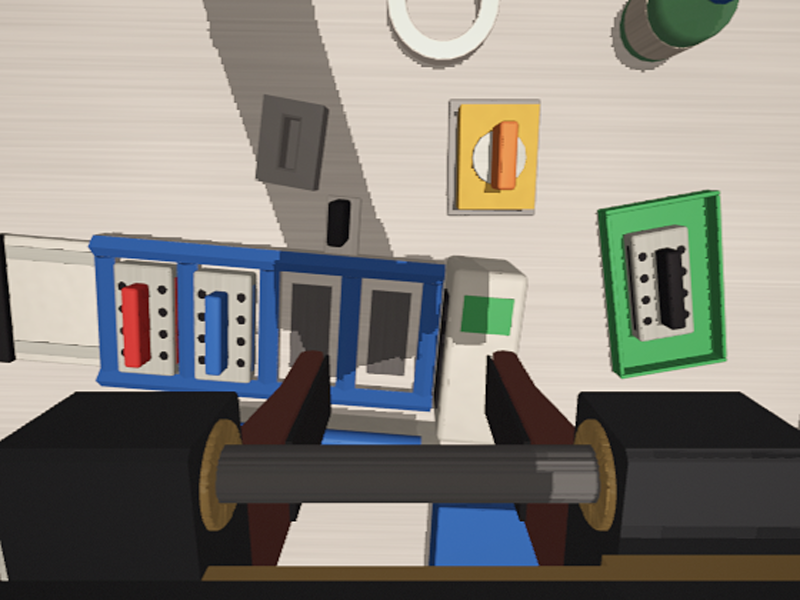

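View pics/s6_c220_90.png

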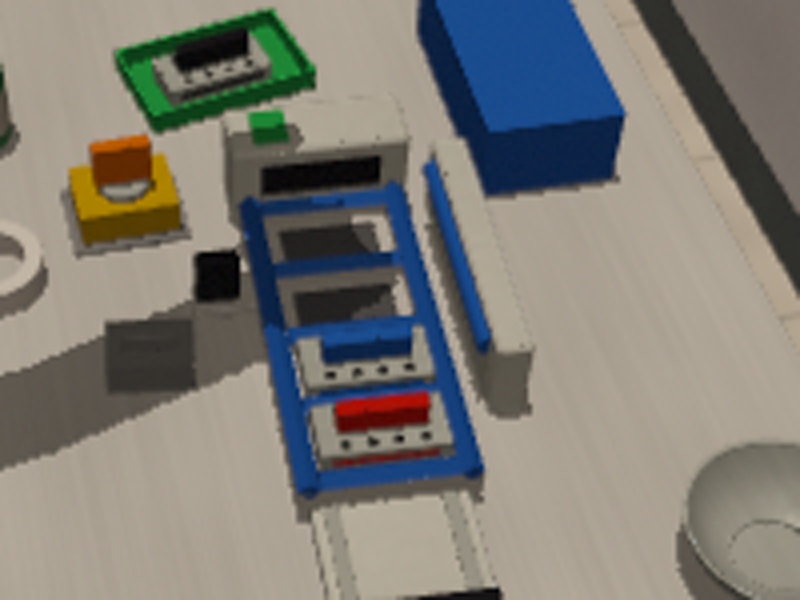

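```bash
python3 -c "
from h import *
print(p2w(load('w6'),np.array([(339,223)])/1.42857,.071))
robot.job_done()"
```

```text
[[0.5    0.1359 0.071 ]]
the job is handed in; nothing more can be done
```

The whole job was carried out in the order asked and handed in at about 33 s on the robot's clock; no verdict was reported.

- **Carriage out:** I pulled it out to the loading stop, where the force rose to 14 N with no further travel.
- **Clean cassette:** the black-railed one went from pocket 2 to the green tray.
- **Other cassettes:** only the blue and red ones were on the table. Blue is in pocket 1 and red in pocket 0. Both went down between the pocket walls without any contact force, and neither had been knocked aside beforehand.
- **Carriage home:** the handle travelled 90 mm back, and 15 N of contact was felt against the dock.
- **Key:** it went into the yellow socket without resistance until the collar touched at the expected height, within about 0.5 mm.

The last wrist and side pictures show all three cassettes lying flat, the key in the socket, the parking block empty and the carriage against the dock. The tape and spray bottle were where they started; the jar and white bottle were outside those views, and the arm never worked near them.

One check disagreed slightly. A rough reading of the handle in the final wrist picture put it at y = 0.136 m, against 0.132 m from the arm's own position. I put the difference down to reading error, since the arm position and contact force both show the carriage fully home.

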